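# Refill the row of brick slices on the drying rack

## Task

Put the two weighed brick slices, the one standing in the balance pan and the one lying flat on the counter, back into the two empty places of the row on the wire drying rack, so that all five stand on end in one straight, parallel row with their front edges in line and clear air between them. The lying slice must first be up-ended on the open counter, left standing there on its own for a moment and taken afresh from straight above, because there is no room to lean over its neighbours at the rack. Set the slices down gently, without letting them drop, as their edges chip, and leave the three slices already in the row and everything else on the counter where they are.

Things in the scene. Friction and masses are not known exactly. Their poses are not given: they have to be found in the camera images.
- slice_flat: terracotta-red sawn brick slice, 90 x 57 x 36 mm, about 350 g (varies), lying on a broad face on the open counter, top face 36 mm up, long axis crosswise to the robot within 0.6 rad; while lying it can be held only across its 57 mm width. Origin at its centre; own z = 90 mm long axis, x = 57 mm width, y = 36 mm thickness. Either end may be up in the row.
- slice_pan: an identical brick slice (90 x 57 x 36 mm, about 350 g) standing on end in the balance pan, turned at random. Origin at its centre; own z = 90 mm long axis (up), x = 57 mm width, y = 36 mm thickness.
- row_mid: middle one of three identical loose slices already standing on end on the rack. Origin at its centre, 45 mm over the rack surface; z up (90 mm), x to the rack's back (57 mm), y left along the row (36 mm). The empty places are centred 56 mm to its +y and -y side, each between two slices, 20 mm of air on either side once filled.
- row_left: the standing slice at the left (+y) end of the row, 112 mm from row_mid along the row, same size and axes as row_mid
- row_right: the standing slice at the right (-y) end of the row, 112 mm from row_mid along the row, same size and axes as row_mid
- pan (a point): centre of the floor of the white plastic balance pan (130 x 150 mm, rim 9 mm above the floor, floor 74 mm above the counter). The fixed grey balance under it measures 210 x 190 mm and is 58 mm high, its display towards the robot; the pan's centre lies 28 mm behind the balance's middle.
- counter: the stainless counter, top surface at z = 0
- brick_dry: whole dry terracotta brick, 190 x 90 x 57 mm, 1.8 kg, lying behind the work area; bystander, origin at the centre of its underside
- beaker: clear polycarbonate beaker, 82 mm over the rim, 105 mm high; bystander, origin at the centre of its underside
- tongs: steel tongs, 250 mm long, 9 mm thick, lying flat on the near side of the counter, left of the middle; bystander, origin under the rivet
- brush: dusting brush with a wooden handle, under 30 mm high, lying flat on the near side of the rack; bystander
- rack: stainless wire drying rack, fixed, 180 mm deep (x), 310 mm wide (y). Origin on the counter under its middle; standing surface 60 mm up; z up, x to its back, y left along the row. A 6 mm round rail runs 25 mm above the surface along both ends and the back; the front is open. The row stands within 15 mm of the middle of the depth.
Mind the look-alikes: they are no part of the job. Leave any purple look-alike of the slice_pan alone. What is shaped like the slice_flat but black is not meant.

How it is judged:
By the outcome, as a careful person would: the job done as asked, in the order asked, and still so for the second after the job is handed in, with the robot touching nothing.
It also fails if it takes over 72 s, if anything falls off the work surface, if the arm or the gripper's body presses on something with over 40 N, if the wrist force passes 120 N, or if a joint passes its speed limit or range.

## Robot

A 7-joint arm with a two-finger parallel gripper is mounted at the origin on the work surface. World frame = base frame: x ahead of the robot, y to its left, z up, the work surface at z = 0. Lengths are in m, angles in degrees, forces in N, time in s.
With the tool pointing down it reaches from about 0.35 to 0.775 m from the base axis. Payload 3.1 kg.
Tool frame: the origin (TCP) lies on the centre line of the jaws, within the pads' length; the fingertips stand 8 mm ahead of it and the grasp point (between the pads) lies 11 mm behind it; z points along the fingers, y is the direction in which the jaws open and shut (so a half turn about z gives the same grasp; the last joint's range is limited). The gripper opens to 85 mm and grips with 20 to 120 N. Pads are 22 mm wide; open, the fingers measure 114 mm over their backs; the gripper's body (76 mm by 85 mm) begins 54 mm behind the grasp point. The pads swing forward as they close: fully open they stand 13 mm farther back than shut.
Start: joints at [62.412, 17.813, 0.802, 86.603, -0.252, 75.585, -1.558], TCP at [0.234, -0.498, 0.208] pointing down, gripper open.
Joint ranges: [-154.91, 154.91], [-16.99, 109.72], [-72.82, 74.43], [7.12, 147.25], [-82.49, 262.49], [11.32, 116.49], [-174.64, 174.64]. Speed limits (degrees/s): [159.86, 159.86, 180, 180, 180, 180, 180].

## Interface

Orientations are given as a 3x3 rotation matrix whose columns are the frame's x, y, z axes.
In Python, from plant import r gives the robot as it stands.
- The arm moves only by the tool play_rows, never from a script. Its argument "plan" is a list that holds one entry, the list of rows, each a list of 7 numbers: the shift along the tool's x, y, z in mm, then the turn, a rotation vector about the tool's x, y, z in units of 8 degrees (1.0 is 8 degrees), then the finger opening in mm, from 0 to 85.4. In form: [[[dx, dy, dz, ax, ay, az, grip], ...]]. A call has 1 to 12 rows; each row shifts and turns the commanded pose from where the row before left it, along the tool's axes as they then stand; what a row does not reach is not made up. A row lasts 1/8 s, in which the tool goes at most 62.5 mm and 10.7 degrees, less where a joint would pass 70% of its speed; a pose out of reach is approached as far as the arm can. A call is refused whole if a number of a shift passes 62.5 or a number of a turn 1, either way. A call with a gripper value outside its range is refused whole. The fingers move at their own pace and stop on an object; the grip force is fixed at half the most. Time passes only in rows, so rows that do not move let the fingers close. It gives the time, the measured TCP pose, the force and the opening at its end, in the units of the state.
- r.get_obs(): the state, without advancing time (a new reading comes with each control period).
- r.read_camera(name): name is "scene" or "top"; returns a dict with "frame" (480x640x3 uint8, red, green, blue), "range_z" (480x640 float32, m along the optical axis (not along the pixel's ray), 0 where there is no reading), "fx", "fy", "cx", "cy" (pixels), "xyz" and "attitude" of the camera in the world. Camera axes: x right, y down, z forward; pixel columns grow to the right and rows downward; lengths in m; the calibration is good to about 2 mm. A picture is of the moment at which its call begins.
- r.finish_job(): hands the job in, once; it reports no verdict.
The state is a dict: "t": time; "joint_pos": joint angles; "qd": joint speeds; "joint_torque": joint torques, N m; "ee_pos": TCP position; "tcp_rot": TCP orientation; "wrist_force": force on the tool from outside, world axes, zero at the start; "wrist_torque": the same for the moment, N m; "gripper_width": opening from 0.0 (shut) to 1.0 (fully open).
Only numpy, scipy, OpenCV 4.12 (cv2) and the standard library are available. Lean on these libraries where they do the work, as an engineer would, in place of code of your own. Each camera call takes 0.05 s, during which the arm holds its last target.

## Working session

There is one attempt and no reset: what is moved stays moved. The work goes in short steps, Python scripts to look and compute and a tool call to move; the robot and the scene stay as the last step left them, time stands still between calls to the robot, and variables do not carry over. Pictures are saved under pics/ and viewed, and the job is handed in when it is done.

Besides the shell and the picture viewer there is one more tool, called after "Call:" in YAML: its name, and indented under it one key for each argument. play_rows: Moves the arm, as the interface text tells. Its arguments: {"type":"object","properties":{"plan":{"type":"array","items":{"type":"array","items":{"type":"array","items":{"type":"number"}}}}},"required":["plan"]}

```bash
ls; mkdir -p pics; python3 - <<'E'
from plant import r
import cv2,numpy as np
o=r.get_obs(); print(o)
for n in("scene","top"):
    c=r.read_camera(n); cv2.imwrite(f"pics/{n}0.png",c["frame"][:,:,::-1]); np.savez(f"{n}0.npz",**c)
    print(n,c["fx"],c["fy"],c["cx"],c["cy"],c["xyz"],c["attitude"])
E
```

```text
pics
{'t': 0.0, 'joint_pos': array([62.41169704, 17.86119074,  0.80116774, 86.69324853, -0.25286374,
       75.58446256, -1.55525748]), 'qd': array([-0.01108867,  0.07683056,  0.04488041, -0.10738034, -0.02679239,
       -0.07824847, -0.03404933]), 'joint_torque': array([ 4.16994942e-05, -3.79915094e+01,  1.45645891e-01, -2.30587935e+01,
        1.20660535e-02,  1.35809236e-02,  4.50166419e-05]), 'ee_pos': array([ 0.23384797, -0.49692881,  0.20680481]), 'tcp_rot': array([[ 9.04775362e-01,  4.25887719e-01, -1.09281231e-03],
       [ 4.25889114e-01, -9.04772860e-01,  2.12937649e-03],
       [-8.18716222e-05, -2.39202425e-03, -9.99997136e-01]]), 'wrist_force': array([0.92320723, 0.54918229, 0.64666489]), 'wrist_torque': array([0.00271423, 0.04815344, 0.03001636]), 'gripper_width': 0.997969100127754}
scene 561.4258142299493 561.4258142299493 319.9565368728547 241.71454551861976 [1.25225208 0.72071386 0.9608815 ] [[-0.68132302  0.49314715 -0.5409296 ]
 [ 0.73196426  0.45373337 -0.5082857 ]
 [-0.00522183 -0.74224788 -0.67010508]]
top 585.0755599217632 585.0755599217632 316.34076260472455 241.06632638486013 [0.44493926 0.0234378  1.35086917] [[-0.01812021 -0.99781029  0.06361047]
 [-0.99982154  0.01842316  0.00417931]
 [-0.00534206 -0.06352339 -0.99796605]]
```

View pics/scene0.png

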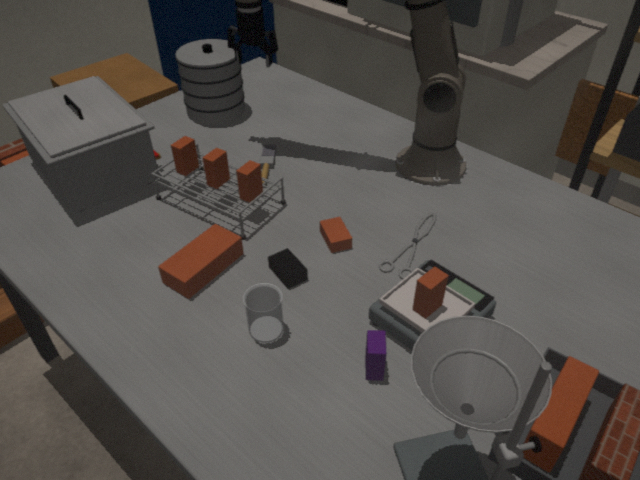

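View pics/top0.png

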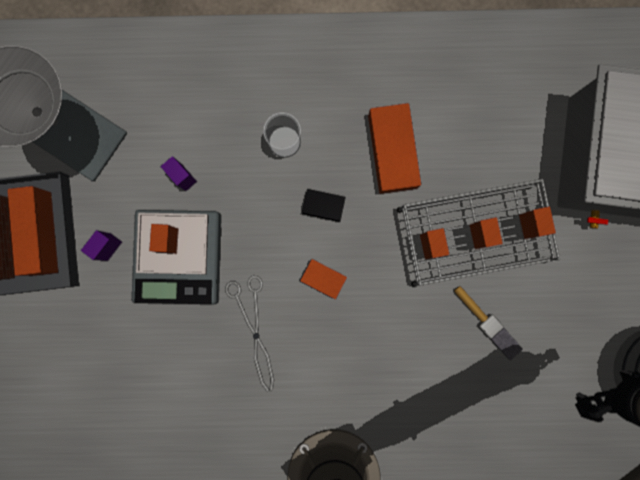

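The pictures show the flat slice at top (323,279), the pan slice at (163,238), and row slices at (434,243), (486,233) and (537,223). The black and purple look-alikes are elsewhere. Next I'll measure from both cameras.

```bash
cat > h.py <<'E'
import numpy as np,cv2
def cloud(c):
    z=c["range_z"].astype(float); v,u=np.indices(z.shape)
    P=np.stack([(u-c["cx"])/c["fx"]*z,(v-c["cy"])/c["fy"]*z,z],-1)
    return P@np.array(c["attitude"]).T+np.array(c["xyz"])
def proj(c,p):
    q=np.array(c["attitude"]).T@(np.array(p)-np.array(c["xyz"])); return q[0]/q[2]*c["fx"]+c["cx"],q[1]/q[2]*c["fy"]+c["cy"]
def orange(c):
    h=cv2.cvtColor(np.ascontiguousarray(c["frame"]),cv2.COLOR_RGB2HSV)
    return (((h[...,0]<16)|(h[...,0]>172))&(h[...,1]>150)&(h[...,2]>50)&(c["range_z"]>0))
def rect(P):
    xy=(P[:,:2]*1000).astype(np.float32)
    (cx,cy),(w,hh),a=cv2.minAreaRect(xy)
    if w<hh: w,hh,a=hh,w,a+90
    return np.round([cx,cy,w,hh,(a+90)%180-90],1)
def comps(c):
    P=cloud(c); m=orange(c).astype(np.uint8)
    n,l,s,ce=cv2.connectedComponentsWithStats(m)
    for i in range(1,n):
        if s[i,4]<80: continue
        Q=P[l==i]; top=np.percentile(Q[:,2],95)
        T=Q[np.abs(Q[:,2]-np.median(Q[Q[:,2]>top-.006][:,2]))<.005]
        yield ce[i].round(),s[i,4],round(top*1000,1),len(T),rect(T),np.median(T[:,2]).round(4),T
E
python3 - <<'E'
from h import *
for n in("scene","top"):
    c=dict(np.load(f"{n}0.npz")); print(n)
    for x in comps(c): print(*x[:6])
    P=cloud(c)
    for uv in [(200,200),(323,350),(180,225),(195,290),(175,270)] if n=="top" else []: print(uv,P[uv[1],uv[0]].round(3))
E
```

```text
scene
[185. 153.] 467 152.3 149 [ 557.1 -437.6   58.8   35.9   10.1] 0.1503
[ 13. 155.] 257 -324.6 166 [  678.7 -1569.    107.7   106.5    -9.4] -0.3297
[215. 164.] 390 152.9 158 [ 536.9 -327.1   57.2   34.6   12.3] 0.1503
[248. 169.] 193 153.7 171 [ 516.2 -217.7   59.6   34.4   13.5] 0.1505
[335. 230.] 471 40.2 468 [448.6  17.8  88.6  54.2  60.6] 0.037
[199. 253.] 2022 60.7 1989 [ 740.5 -148.5  191.5   90.7    6.9] 0.0578
[433. 278.] 341 166.1 338 [537.5 351.7  57.   33.7  -3.3] 0.1639
[562. 411.] 3489 98.4 2888 [562.5 661.2 189.8  55.9   6. ] 0.0959
[623. 411.] 93 99.1 92 [521.  744.1  37.   11.7   3.3] 0.096
[632. 427.] 106 98.7 106 [537.8 766.   36.   11.1   6.1] 0.0959
[617. 429.] 108 98.9 108 [560.6 749.   37.   12.1   5.1] 0.096
[609. 448.] 139 99.0 139 [600.6 752.4  34.2  12.6   5.8] 0.0961
[625. 445.] 109 98.6 109 [578.8 770.4  34.1  12.   10.1] 0.0962
[618. 464.] 143 98.2 143 [619.7 774.4  36.5  12.6   3.5] 0.0958
[603. 464.] 96 98.4 96 [635.8 756.7  23.6  13.1   7.6] 0.0959
top
[395. 147.] 3351 61.3 3011 [ 735.9 -150.6  189.8   89.1    7.2] 0.0571
[ 24. 230.] 2471 100.0 2193 [559.5 660.2 190.   60.    6.1] 0.096
[544. 221.] 478 153.0 452 [ 554.  -440.6   55.    37.1    9.7] 0.1493
[597. 220.] 132 57.6 95 [ 561.5 -597.    44.3   12.3   84.7] 0.0528
[490. 232.] 471 153.4 450 [ 533.8 -329.9   55.5   36.4    8.4] 0.1495
[162. 238.] 600 166.6 467 [533.5 349.1  55.2  36.4  -3.8] 0.1632
[437. 243.] 477 153.6 450 [ 513.2 -220.5   55.9   36.    10.9] 0.1498
[ 48. 255.] 320 79.9 51 [514.5 627.3  85.7   5.1   4.3] 0.0764
[323. 279.] 980 40.6 892 [443.9  15.4  87.8  55.8  61.4] 0.0361
(200, 200) [0.632 0.298 0.002]
(323, 350) [0.282 0.018 0.004]
(180, 225) [0.567 0.326 0.078]
(195, 290) [0.424 0.299 0.055]
(175, 270) [0.469 0.339 0.07 ]
```

```bash
cat >> h.py <<'E'
from scipy.spatial.transform import Rotation as R, Slerp
def down(a):  # tool pointing down, tool y at world angle a deg
    a=np.radians(a); y=np.array([np.cos(a),np.sin(a),0]); z=np.array([0,0,-1.]); return np.column_stack([np.cross(y,z),y,z])
def rows(p,M,wps,grip,dp=1.0,da=0.01):
    """wps: list of (pos mm, M) one per row; returns rounded rows tracking"""
    p=np.array(p,float);M=np.array(M,float);out=[]
    for q,N in wps:
        d=np.round(M.T@(np.array(q)-p)/dp)*dp; a=np.degrees(R.from_matrix(M.T@N).as_rotvec())/8; a=np.round(a/da)*da
        p=p+M@d; M=M@R.from_rotvec(np.radians(a*8)).as_matrix()
        out.append([round(float(x),3) for x in d]+[round(float(x),3) for x in a]+[grip])
    return out,p,M
def line(p,M,q,N,n):
    s=Slerp([0,1],R.from_matrix([M,N])); t=np.arange(1,n+1)/n
    return [(np.array(p)+(np.array(q)-p)*k,s(k).as_matrix()) for k in t]
def show(o):
    print('[['+',\n'.join(str(x).replace(' ','') for x in o[0])+']]'); print(o[1].round(1))
    m=np.abs(np.array(o[0])); print('max',m[:,:3].max(),m[:,3:6].max())
def st(r):
    o=r.get_obs(); return o["ee_pos"]*1000,o["tcp_rot"]
E
python3 - <<'E'
from plant import r
from h import *
p,M=st(r); print(p)
w=[];N=24
for i in range(1,N+1):
    s=i/N; b=np.radians(-64.8+(33.2+64.8)*s); rr=549+(640-549)*s; z=207+(300-207)*min(1,s*3)
    w.append(([rr*np.cos(b),rr*np.sin(b),z],down(-64.8+(61.3)*s)))
o=rows(p,M,w,85,da=.05); show(o); print(np.degrees(np.arctan2(o[2][1,1],o[2][0,1])))
E
```

```text
[ 233.8856516  -497.02971142  206.94025826]
[[[39.0,2.0,-12.0,-0.0,0.0,-0.3,85],
[40.0,1.0,-11.0,-0.0,-0.0,-0.35,85],
[40.0,1.0,-12.0,-0.0,-0.0,-0.3,85],
[40.0,-1.0,-12.0,-0.0,-0.0,-0.35,85],
[41.0,-2.0,-11.0,-0.0,-0.0,-0.3,85],
[40.0,-3.0,-12.0,-0.0,-0.0,-0.3,85],
[41.0,-5.0,-11.0,-0.0,-0.0,-0.35,85],
[41.0,-5.0,-12.0,-0.0,-0.0,-0.3,85],
[41.0,-7.0,0.0,-0.0,-0.0,-0.3,85],
[41.0,-7.0,0.0,-0.0,-0.0,-0.35,85],
[42.0,-9.0,0.0,-0.0,-0.0,-0.3,85],
[41.0,-10.0,0.0,-0.0,-0.0,-0.35,85],
[41.0,-11.0,0.0,-0.0,-0.0,-0.3,85],
[41.0,-13.0,0.0,-0.0,-0.0,-0.3,85],
[41.0,-14.0,0.0,-0.0,-0.0,-0.35,85],
[41.0,-14.0,1.0,-0.0,-0.0,-0.3,85],
[41.0,-17.0,-0.0,-0.0,-0.0,-0.35,85],
[40.0,-17.0,-0.0,-0.0,-0.0,-0.3,85],
[40.0,-18.0,-0.0,-0.0,-0.0,-0.3,85],
[40.0,-20.0,-0.0,-0.0,-0.0,-0.35,85],
[40.0,-21.0,-0.0,-0.0,-0.0,-0.3,85],
[39.0,-22.0,0.0,-0.0,-0.0,-0.3,85],
[39.0,-23.0,0.0,-0.0,-0.0,-0.35,85],
[39.0,-25.0,0.0,-0.0,-0.0,-0.3,85]]]
[535.2 350.9 300.2]
max 42.0 0.35
-3.5951918695103786
```

Call:
play_rows:
  plan:
    - [[39, 2, -12, 0, 0, -0.3, 85], [40, 1, -11, 0, 0, -0.35, 85], [40, 1, -12, 0, 0, -0.3, 85], [40, -1, -12, 0, 0, -0.35, 85], [41, -2, -11, 0, 0, -0.3, 85], [40, -3, -12, 0, 0, -0.3, 85], [41, -5, -11, 0, 0, -0.35, 85], [41, -5, -12, 0, 0, -0.3, 85], [41, -7, 0, 0, 0, -0.3, 85], [41, -7, 0, 0, 0, -0.35, 85], [42, -9, 0, 0, 0, -0.3, 85], [41, -10, 0, 0, 0, -0.35, 85]]

```text
t: 1.6
ee_pos: [0.5729, -0.1611, 0.3001]
tcp_rot: [[0.558, 0.83, -0.001], [0.83, -0.558, 0.0], [-0.0, -0.001, -1.0]]
wrist_force: [0.6, -0.4, -0.2]
gripper_width: 0.992
```

Call:
play_rows:
  plan:
    - [[41, -11, 0, 0, 0, -0.3, 85], [41, -13, 0, 0, 0, -0.3, 85], [41, -14, 0, 0, 0, -0.35, 85], [41, -14, 1, 0, 0, -0.3, 85], [41, -17, 0, 0, 0, -0.35, 85], [40, -17, 0, 0, 0, -0.3, 85], [40, -18, 0, 0, 0, -0.3, 85], [40, -20, 0, 0, 0, -0.35, 85], [40, -21, 0, 0, 0, -0.3, 85], [39, -22, 0, 0, 0, -0.3, 85], [39, -23, 0, 0, 0, -0.35, 85], [39, -25, 0, 0, 0, -0.3, 85]]

```text
t: 3.1
ee_pos: [0.5349, 0.3513, 0.2989]
tcp_rot: [[0.062, 0.998, -0.001], [0.998, -0.062, -0.001], [-0.001, -0.001, -1.0]]
wrist_force: [0.1, 0.7, 0.2]
gripper_width: 0.995
```

```bash
python3 - <<'E'
from plant import r
from h import *
np.set_printoptions(precision=4,suppress=True)
p,M=st(r); o=r.get_obs(); print(o['t'],p,M,o['joint_pos'],o['wrist_force'])
c=r.read_camera("top"); cv2.imwrite("pics/t1.png",cv2.resize(c["frame"][140:340,60:320],None,fx=3,fy=3)[:,:,::-1])
c=r.read_camera("scene"); cv2.imwrite("pics/s1.png",cv2.resize(c["frame"][120:380,300:560],None,fx=2.3,fy=2.3)[:,:,::-1])
E
```

```text
3.1 [534.943  351.2909 298.8689] [[ 0.0619  0.9981 -0.0011]
 [ 0.9981 -0.0619 -0.0011]
 [-0.0011 -0.001  -1.    ]] [-19.2852  30.5913 -28.9227  58.3099  14.2879  94.286  -47.2059] [0.1353 0.7405 0.1868]
```

View pics/s1.png

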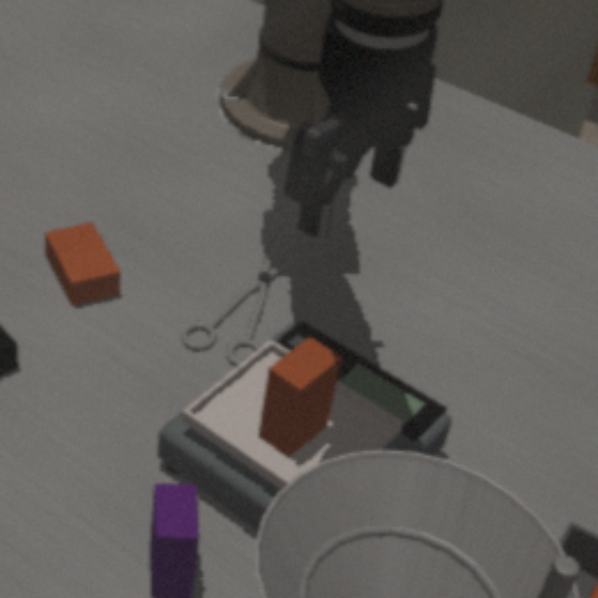

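View pics/t1.png

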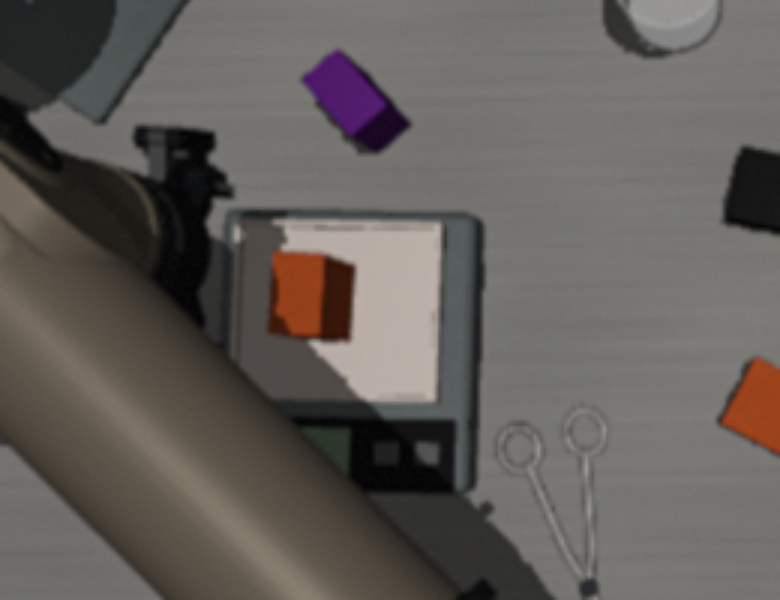

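Call:
play_rows:
  plan:
    - [[0, 0, 40, 0, 0, 0, 85], [0, 0, 40, 0, 0, 0, 85], [0, 0, 35, 0, 0, 0, 85], [0, 0, 25, 0, 0, 0, 85], [0, 0, 20, 0, 0, 0, 85], [0, 0, 14, 0, 0, 0, 85], [0, 0, 0, 0, 0, 0, 85], [0, 0, 0, 0, 0, 0, 70]]

```text
t: 4.2
ee_pos: [0.536, 0.3508, 0.1268]
tcp_rot: [[0.063, 0.998, 0.001], [0.998, -0.063, 0.001], [0.001, 0.001, -1.0]]
wrist_force: [0.1, 0.3, 0.4]
gripper_width: 0.824
```

Call:
play_rows:
  plan:
    - [[0, 0, 0, 0, 0, 0, 62], [0, 0, 0, 0, 0, 0, 58], [0, 0, 0, 0, 0, 0, 50], [0, 0, 0, 0, 0, 0, 45], [0, 0, 0, 0, 0, 0, 45], [0, 0, 0, 0, 0, 0, 45]]

```text
t: 4.95
ee_pos: [0.535, 0.3516, 0.1271]
tcp_rot: [[0.062, 0.998, 0.0], [0.998, -0.062, 0.002], [0.002, 0.0, -1.0]]
wrist_force: [-2.9, 1.1, 6.1]
gripper_width: 0.646
```

Call:
play_rows:
  plan:
    - [[0, 0, -5, 0, 0, 0, 45], [0, 0, -15, 0, 0, 0, 45], [0, 0, -30, 0, 0, 0, 45], [0, 0, -40, 0, 0, 0, 45], [0, 0, -40, 0, 0, 0, 45], [0, 0, -20, 0, 0, 0, 45]]

```text
t: 5.7
ee_pos: [0.5366, 0.3507, 0.2791]
tcp_rot: [[0.064, 0.998, 0.004], [0.998, -0.064, 0.002], [0.003, 0.004, -1.0]]
wrist_force: [0.5, 0.2, -3.8]
gripper_width: 0.645
```

```bash
python3 - <<'E'
from plant import r
from h import *
np.set_printoptions(precision=4,suppress=True)
p,M=st(r); o=r.get_obs(); print(o['t'],p,M[:,1],o['joint_pos'],o['wrist_force'],o['gripper_width'])
c=r.read_camera("scene"); cv2.imwrite("pics/s2.png",cv2.resize(c["frame"][100:360,300:560],None,fx=2.3,fy=2.3)[:,:,::-1])
for x in comps(c): print(*x[:6])
# arc to above rack left place; yaw 10.5
w=[];N=24; tx,ty=525.1,-273.5
b0=np.degrees(np.arctan2(p[1],p[0]));r0=np.hypot(p[0],p[1]);b1=np.degrees(np.arctan2(ty,tx));r1=np.hypot(tx,ty)
a0=np.degrees(np.arctan2(M[1,1],M[0,1]))
for i in range(1,N+1):
    s=i/N; b=np.radians(b0+(b1-b0)*s); rr=r0+(r1-r0)*s; z=p[2]+(280-p[2])*s
    w.append(([rr*np.cos(b),rr*np.sin(b),z],down(a0+(10.5-a0)*s)))
o=rows(p,M,w,45,da=.05); show(o); print(np.degrees(np.arctan2(o[2][1,1],o[2][0,1])))
E
```

```text
5.7 [536.5764 350.6895 279.1036] [ 0.998  -0.0636  0.0037] [-18.5985  30.4145 -28.9666  61.3905  14.2517  91.1312 -47.4132] [ 0.5024  0.1991 -3.8334] 0.6453510789515681
[184. 153.] 448 151.9 152 [ 558.4 -437.3   56.2   34.7    7.4] 0.1501
[ 13. 155.] 247 -324.4 154 [  681.8 -1564.8   109.1   104.2    -8.2] -0.3298
[214. 162.] 328 152.9 161 [ 538.9 -330.2   54.4   38.5    9.7] 0.1504
[247. 169.] 200 153.0 174 [ 516.7 -217.7   56.4   33.5   13.8] 0.1504
[335. 230.] 472 40.3 465 [448.1  16.2  87.3  55.3  62.7] 0.0369
[199. 253.] 1997 60.7 1975 [ 739.  -148.7  189.8   88.5    6.8] 0.0578
[562. 411.] 3528 98.5 2903 [562.7 661.1 191.2  55.7   6. ] 0.0959
[623. 412.] 94 98.4 92 [519.1 744.3  38.2  11.4   5.3] 0.0959
[632. 427.] 103 98.3 102 [538.  766.   36.3  11.3   6.4] 0.0958
[617. 429.] 98 98.1 98 [559.8 749.   35.   11.2   3.5] 0.0959
[625. 445.] 114 98.2 114 [578.3 769.9  34.4  11.6   5.6] 0.0959
[609. 448.] 133 98.6 132 [601.3 752.5  33.8  13.    6.3] 0.0958
[618. 465.] 134 98.7 134 [619.  774.7  36.3  12.1   4.4] 0.0962
[603. 464.] 95 98.3 95 [636.  756.6  20.9  13.1   8.9] 0.0956
[
[... 252 characters left out ...]
5,45],
[-27.0,5.0,-0.0,-0.0,-0.0,-0.1,45],
[-27.0,3.0,-0.0,-0.0,-0.0,-0.05,45],
[-28.0,2.0,-0.0,-0.0,-0.0,-0.1,45],
[-27.0,-0.0,-0.0,-0.0,-0.0,-0.05,45],
[-28.0,-2.0,-0.0,-0.0,-0.0,-0.1,45],
[-27.0,-3.0,-1.0,-0.0,-0.0,-0.05,45],
[-27.0,-4.0,0.0,-0.0,-0.0,-0.1,45],
[-26.0,-6.0,0.0,-0.0,-0.0,-0.05,45],
[-26.0,-7.0,0.0,-0.0,-0.0,-0.1,45],
[-25.0,-9.0,0.0,-0.0,-0.0,-0.05,45],
[-25.0,-10.0,-0.0,-0.0,-0.0,-0.1,45],
[-24.0,-11.0,-0.0,-0.0,-0.0,-0.05,45],
[-24.0,-13.0,-0.0,-0.0,-0.0,-0.05,45],
[-23.0,-13.0,-0.0,-0.0,-0.0,-0.1,45],
[-21.0,-15.0,-0.0,-0.0,-0.0,-0.05,45],
[-21.0,-16.0,-0.0,-0.0,-0.0,-0.1,45],
[-20.0,-17.0,-0.0,-0.0,-0.0,-0.05,45]]]
[ 525.3 -273.2  279.5]
max 28.0 0.1
10.354021259572312
```

View pics/s2.png

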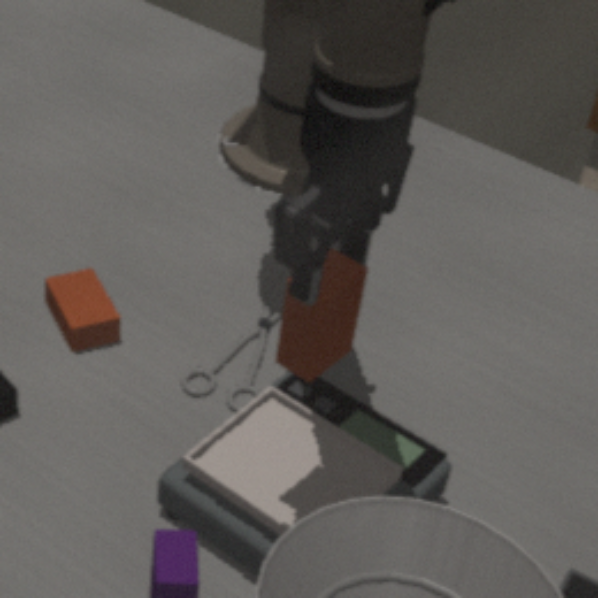

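Call:
play_rows:
  plan:
    - [[-24, 15, 0, 0.05, 0, -0.05, 45], [-25, 13, 0, 0, 0, -0.1, 45], [-25, 12, 0, 0, 0, -0.05, 45], [-26, 11, 0, 0, 0, -0.1, 45], [-27, 9, -1, 0, 0, -0.05, 45], [-27, 7, 0, 0, 0, -0.1, 45], [-27, 6, 0, 0, 0, -0.05, 45], [-27, 5, 0, 0, 0, -0.1, 45], [-27, 3, 0, 0, 0, -0.05, 45], [-28, 2, 0, 0, 0, -0.1, 45], [-27, 0, 0, 0, 0, -0.05, 45], [-28, -2, 0, 0, 0, -0.1, 45]]

```text
t: 7.25
ee_pos: [0.6144, 0.0284, 0.2753]
tcp_rot: [[-0.063, 0.998, -0.008], [0.998, 0.063, -0.0], [0.0, -0.008, -1.0]]
wrist_force: [0.5, -0.3, -3.8]
gripper_width: 0.649
```

Call:
play_rows:
  plan:
    - [[-27, -3, -1, 0, 0, -0.05, 45], [-27, -4, 0, 0, 0, -0.1, 45], [-26, -6, 0, 0, 0, -0.05, 45], [-26, -7, 0, 0, 0, -0.1, 45], [-25, -9, 0, 0, 0, -0.05, 45], [-25, -10, 0, 0, 0, -0.1, 45], [-24, -11, 0, 0, 0, -0.05, 45], [-24, -13, 0, 0, 0, -0.05, 45], [-23, -13, 0, 0, 0, -0.1, 45], [-21, -15, 0, 0, 0, -0.05, 45], [-21, -16, 0, 0, 0, -0.1, 45], [-20, -17, 0, 0, 0, -0.05, 45]]

```text
t: 8.75
ee_pos: [0.5237, -0.2746, 0.2769]
tcp_rot: [[-0.18, 0.984, -0.009], [0.984, 0.18, 0.001], [0.002, -0.008, -1.0]]
wrist_force: [-0.1, 0.4, -4.5]
gripper_width: 0.642
```

```bash
cat > look.py <<'E'
import sys
from plant import r
from h import *
np.set_printoptions(precision=4,suppress=True)
k=sys.argv[1]; u0,v0,u1,v1=map(int,sys.argv[2:6]); a0,b0,a1,b1=map(int,sys.argv[6:10])
p,M=st(r); o=r.get_obs(); print(o['t'],p,'yang',np.degrees(np.arctan2(M[1,1],M[0,1])),'z',M[:,2],o['joint_pos'],o['wrist_force'],o['gripper_width'])
for n,(a,b,cc,d) in (("scene",(u0,v0,u1,v1)),("top",(a0,b0,a1,b1))):
    c=r.read_camera(n); np.savez(f"{n}{k}.npz",**c)
    f=min(800/(cc-a),600/(d-b)); cv2.imwrite(f"pics/{n}_{k}.png",cv2.resize(c["frame"][b:d,a:cc],None,fx=f,fy=f,interpolation=cv2.INTER_CUBIC)[:,:,::-1]); print(n,'scale',f)
    for x in comps(c):
        q=x[4]
        if 300<q[0]<700 and -600<q[1]<500: print(*x[:6])
E
python3 look.py 3 120 70 330 270 380 150 580 300
```

```text
8.75 [ 523.743  -274.5918  276.9214] yang 10.390193863189097 z [-0.0085  0.0006 -1.    ] [ 41.2751  23.6794 -23.6429  70.5543   9.4035  88.0643  29.4196] [-0.1118  0.4122 -4.4575] 0.6421108911748236
scene scale 3.0
[226. 118.] 694 314.6 137 [ 524.  -273.6   58.8   35.6    6.7] 0.3135
[184. 153.] 484 151.9 149 [ 557.3 -437.4   56.8   33.4    6.2] 0.15
[215. 165.] 424 152.8 168 [ 537.1 -327.6   56.7   37.9   11.6] 0.1501
[335. 230.] 488 40.3 479 [447.9  16.4  87.9  55.5  60.2] 0.0372
top scale 4.0
[485. 233.] 278 315.6 276 [ 519.6 -272.2   54.    19.4   11.2] 0.3124
[437. 243.] 427 152.8 413 [ 513.4 -220.1   54.8   34.3    9.6] 0.1494
[323. 279.] 977 40.5 887 [443.8  15.4  87.7  55.7  61.2] 0.0364
```

Call:
play_rows:
  plan:
    - [[0.8, 1.6, 20, -0.06, 0, 0, 45], [0, 0, 35, 0, 0, 0, 45], [0, 0, 35, 0, 0, 0, 45], [0, 0, 25, 0, 0, 0, 45], [0, 0, 15, 0, 0, 0, 45], [0, 0, 9, 0, 0, 0, 45], [0, 0, 0, 0, 0, 0, 45]]

```text
t: 9.72
ee_pos: [0.5262, -0.2721, 0.1387]
tcp_rot: [[-0.181, 0.984, 0.001], [0.984, 0.181, 0.002], [0.002, 0.001, -1.0]]
wrist_force: [-0.3, 0.2, -3.3]
gripper_width: 0.648
```

```bash
python3 look.py 4 120 70 330 270 380 150 580 300; cat > faces.py <<'E'
from h import *
def faces(c,cen,yaw=10.5,zr=(0.075,0.145)):
    """per slice centre (mm): median u of back face, v of left face in local rotated frame"""
    P=cloud(c)*1000; m=orange(c); m=cv2.erode(m.astype(np.uint8),np.ones((2,2)))>0
    Q=P[m]; a=np.radians(yaw); U=np.array([np.cos(a),np.sin(a)]);V=np.array([-U[1],U[0]])
    u=Q[:,:2]@U; v=Q[:,:2]@V; z=Q[:,2]
    res=[]
    for q in cen:
        uc=np.dot(q,U);vc=np.dot(q,V)
        k=(z>zr[0]*1000)&(z<zr[1]*1000)&(abs(u-uc)<45)&(abs(v-vc)<28)
        b=k&(abs(v-vc)<13)&(u>uc+15); l=k&(v>vc+8)&(abs(u-uc)<22)
        pb=np.polyfit(v[b]-vc,u[b],1) if b.sum()>10 else [0,np.nan]
        pl=np.polyfit(u[l]-uc,v[l],1) if l.sum()>10 else [0,np.nan]
        res.append((np.round([np.median(u[b]),np.median(v[l]),-np.degrees(pb[0])+yaw,np.degrees(pl[0])+yaw],2),b.sum(),l.sum()))
    return res
E
cat > ff.py <<'E'
from faces import *; from plant import r; import sys
C=eval(sys.argv[1]); acc=[]
for i in range(int(sys.argv[2])):
    f=faces(r.read_camera("scene"),C); acc.append([x[0] for x in f])
print([x[1:] for x in f]); A=np.array(acc); print(A.mean(0).round(2)); print(A.std(0).round(2))
E
python3 ff.py "[(516,-218),(526.5,-272.5),(537,-327.5),(557,-437.5)]" 5
```

```text
9.725 [ 526.2106 -272.1217  138.711 ] yang 10.403434265876173 z [ 0.001   0.0021 -1.    ] [ 41.7824  27.1944 -23.1563  85.1085  10.8899  69.9334  27.583 ] [-0.3476  0.201  -3.2513] 0.6479659735900876
scene scale 3.0
[184. 154.] 494 152.3 153 [ 557.5 -439.2   56.4   38.8    6.3] 0.1501
[231. 172.] 1112 175.5 98 [ 527.9 -266.6   55.2   32.5   21.6] 0.1754
[335. 230.] 484 40.2 479 [447.9  16.8  90.8  55.1  61. ] 0.0371
top scale 4.0
[597. 220.] 132 57.3 93 [ 561.3 -596.5   44.8   11.9   83.7] 0.0538
[460. 236.] 162 178.6 156 [ 524.9 -261.3   53.7   14.4   10.3] 0.1752
[437. 243.] 444 153.4 426 [ 513.7 -220.7   54.9   35.6   10.7] 0.15
[323. 279.] 980 40.3 900 [443.9  15.3  88.   55.8  61.4] 0.0361
[(np.int64(21), np.int64(5)), (np.int64(23), np.int64(7)), (np.int64(33), np.int64(18)), (np.int64(30), np.int64(53))]
[[ 494.02 -294.32   10.86   10.5 ]
 [ 497.51 -348.41   11.46   10.  ]
 [ 493.16 -406.81   15.72   11.45]
 [ 492.43 -518.74   19.56    9.98]]
[[0.4  0.47 3.24 0.  ]
 [0.21 0.62 4.41 0.87]
 [0.28 0.24 4.15 5.74]
 [0.48 0.27 2.61 1.37]]
```

View pics/scene_4.png

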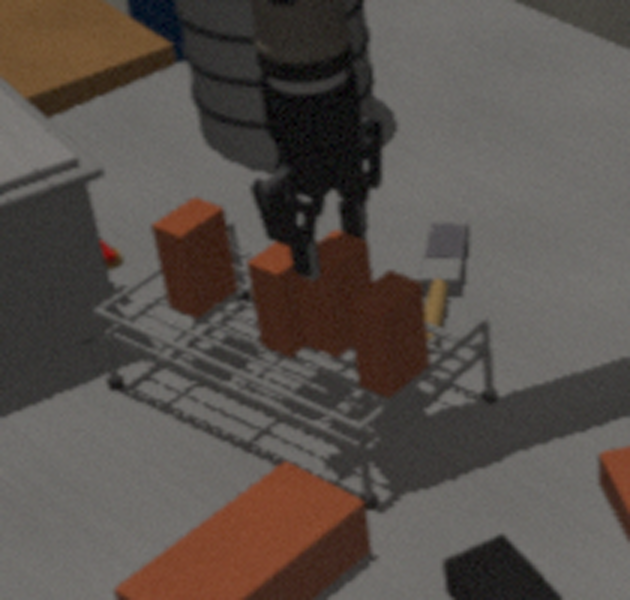

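```bash
cat > faces.py <<'E'
from h import *
def faces(cs,cen,yaw=10.5,tops=None):
    Q=[]
    for c in cs:
        h=cv2.cvtColor(np.ascontiguousarray(c["frame"]),cv2.COLOR_RGB2HSV)
        m=((h[...,0]<16)|(h[...,0]>170))&(h[...,1]>110)&(h[...,2]>18)&(c["range_z"]>0)
        m=cv2.erode(m.astype(np.uint8),np.ones((3,3)))>0
        Q.append(cloud(c)[m]*1000)
    Q=np.concatenate(Q); a=np.radians(yaw); U=np.array([np.cos(a),np.sin(a)]);V=np.array([-U[1],U[0]])
    u=Q[:,:2]@U; v=Q[:,:2]@V; z=Q[:,2]
    for q,t in zip(cen,tops):
        uc=np.dot(q,U);vc=np.dot(q,V)
        k=(z<t-8)&(z>t-80)
        b=k&(abs(v-vc)<12)&(abs(u-uc-28.5)<9); l=k&(abs(v-vc-18)<7)&(abs(u-uc)<20)
        pb=np.polyfit(v[b]-vc,u[b],1) if b.sum()>10 else [0,np.nan]
        pl=np.polyfit(u[l]-uc,v[l],1) if l.sum()>10 else [0,np.nan]
        print(q,'nb,nl',b.sum()//len(cs),l.sum()//len(cs),'u,v faces',np.median(u[b]).round(1),np.median(v[l]).round(1),'expect',(uc+28.5).round(1),(vc+18).round(1),'yaw',(yaw-np.degrees(pb[0])).round(1),(yaw+np.degrees(pl[0])).round(1))
E
cat > ff.py <<'E'
from faces import *; from plant import r; import sys
cs=[r.read_camera("scene") for i in range(4)]
np.save("cs.npy",cs,allow_pickle=True)
faces(cs,eval(sys.argv[1]),tops=eval(sys.argv[2]))
E
python3 ff.py "[(516,-218),(526.5,-272.5),(537,-327.5),(557,-437.5)]" "[150,175,150,150]"
```

```text
(516, -218) nb,nl 154 220 u,v faces 493.9 -294.2 expect 496.1 -290.4 yaw 12.4 10.4
(526.5, -272.5) nb,nl 135 153 u,v faces 497.2 -347.5 expect 496.5 -345.9 yaw 10.0 10.4
(537, -327.5) nb,nl 145 82 u,v faces 493.9 -406.2 expect 496.8 -401.9 yaw 10.6 15.8
(557, -437.5) nb,nl 124 202 u,v faces 493.4 -517.7 expect 496.4 -513.7 yaw 10.1 10.5
```

Call:
play_rows:
  plan:
    - [[-2.7, -3.5, 0, 0, 0, 0, 45], [0, 0, 8, 0, 0, 0, 45], [0, 0, 8, 0, 0, 0, 45], [0, 0, 4, 0, 0, 0, 45], [0, 0, 0, 0, 0, 0, 45]]

```text
t: 10.9
ee_pos: [0.5229, -0.2751, 0.1181]
tcp_rot: [[-0.181, 0.984, 0.0], [0.984, 0.181, 0.003], [0.003, 0.001, -1.0]]
wrist_force: [-0.4, 0.1, -4.0]
gripper_width: 0.642
```

```bash
python3 look.py 5 120 70 330 270 380 150 580 300;python3 ff.py "[(516,-218),(525,-274),(535,-331),(555,-440)]" "[150,156,150,150]"
```

```text
10.9 [ 522.9012 -275.1059  118.0641] yang 10.417390960414577 z [ 0.0001  0.0026 -1.    ] [ 42.0929  28.0251 -22.9163  86.9123  11.2739  67.4217  27.6594] [-0.4149  0.1159 -4.0286] 0.6424257960898822
scene scale 3.0
[185. 154.] 514 152.3 144 [ 557.4 -437.3   56.7   34.4   13.4] 0.1504
[231. 175.] 951 154.5 213 [ 525.6 -274.6  145.2   61.2  -79.1] 0.1516
[335. 230.] 479 40.2 467 [447.3  16.5  90.8  54.9  61.2] 0.0369
top scale 4.0
[597. 220.] 130 56.1 96 [ 561.5 -595.7   44.9   11.7   84.4] 0.0531
[459. 239.] 153 158.1 147 [ 521.4 -264.5   52.7   14.1   10.3] 0.1544
[438. 243.] 458 153.3 432 [ 513.9 -221.2   55.2   36.    10.9] 0.1496
[323. 279.] 977 40.5 885 [443.9  15.3  88.1  55.6  61.6] 0.0364
(516, -218) nb,nl 155 218 u,v faces 493.8 -294.2 expect 496.1 -290.4 yaw 11.5 10.7
(525, -274) nb,nl 134 128 u,v faces 493.6 -350.2 expect 494.8 -347.1 yaw 10.8 11.1
(535, -331) nb,nl 127 76 u,v faces 493.6 -406.4 expect 494.2 -405.0 yaw 8.3 16.2
(555, -440) nb,nl 118 232 u,v faces 493.4 -518.3 expect 494.0 -515.8 yaw 10.4 10.0
```

Call:
play_rows:
  plan:
    - [[0, 0, 1.5, 0, 0, 0, 45], [0, 0, 1, 0, 0, 0, 45], [0, 0, 1, 0, 0, 0, 45], [0, 0, 0, 0, 0, 0, 45]]

```text
t: 11.7
ee_pos: [0.5232, -0.2753, 0.1152]
tcp_rot: [[-0.181, 0.984, 0.001], [0.984, 0.181, 0.002], [0.002, 0.001, -1.0]]
wrist_force: [-0.3, 0.1, -3.7]
gripper_width: 0.645
```

Call:
play_rows:
  plan:
    - [[0, 0, 0.5, 0, 0, 0, 45], [0, 0, 0, 0, 0, 0, 45]]

```text
t: 11.95
ee_pos: [0.5232, -0.2754, 0.1148]
tcp_rot: [[-0.181, 0.984, 0.001], [0.984, 0.181, 0.002], [0.002, 0.001, -1.0]]
wrist_force: [1.2, -0.2, -4.5]
gripper_width: 0.649
```

Call:
play_rows:
  plan:
    - [[0, 0, 0.5, 0, 0, 0, 45], [0, 0, 0, 0, 0, 0, 45]]

```text
t: 12.2
ee_pos: [0.5232, -0.2754, 0.1142]
tcp_rot: [[-0.18, 0.984, 0.001], [0.984, 0.18, 0.002], [0.002, 0.001, -1.0]]
wrist_force: [0.3, -0.3, -3.6]
gripper_width: 0.643
```

Call:
play_rows:
  plan:
    - [[0, 0, 0.5, 0, 0, 0, 45], [0, 0, 0, 0, 0, 0, 45]]

```text
t: 12.45
ee_pos: [0.5233, -0.2754, 0.1141]
tcp_rot: [[-0.181, 0.984, 0.001], [0.984, 0.181, 0.002], [0.001, 0.002, -1.0]]
wrist_force: [-1.6, 0.2, -1.9]
gripper_width: 0.644
```

Call:
play_rows:
  plan:
    - [[0, 0, 0.5, 0, 0, 0, 45], [0, 0, 0, 0, 0, 0, 45]]

```text
t: 12.7
ee_pos: [0.5234, -0.2755, 0.1141]
tcp_rot: [[-0.18, 0.984, 0.002], [0.984, 0.18, 0.001], [0.001, 0.002, -1.0]]
wrist_force: [-2.8, 0.8, 2.6]
gripper_width: 0.647
```

Call:
play_rows:
  plan:
    - [[0, 0, 0, 0, 0, 0, 58], [0, 0, 0, 0, 0, 0, 62], [0, 0, 0, 0, 0, 0, 70], [0, 0, 0, 0, 0, 0, 80], [0, 0, -10, 0, 0, 0, 80], [0, 0, -25, 0, 0, 0, 80], [0, 0, -40, 0, 0, 0, 80], [0, 0, -50, 0, 0, 0, 80]]

```text
t: 13.7
ee_pos: [0.5226, -0.2755, 0.2394]
tcp_rot: [[-0.181, 0.984, 0.0], [0.984, 0.181, 0.002], [0.002, 0.001, -1.0]]
wrist_force: [0.5, 0.3, 0.2]
gripper_width: 0.933
```

```bash
python3 look.py 6 120 70 330 270 380 150 580 300;python3 ff.py "[(516,-218),(525,-274),(535,-331),(555,-440)]" "[150,150,150,150]"
```

```text
13.7 [ 522.5753 -275.4556  239.3978] yang 10.408322740020644 z [ 0.0001  0.0025 -1.    ] [ 42.1522  23.7977 -23.6869  75.6289   9.2727  82.5212  29.4658] [0.5274 0.315  0.1576] 0.9326112459314291
scene scale 3.0
[185. 153.] 486 152.3 150 [ 557.5 -438.7   57.6   38.3    8.1] 0.1506
[229. 171.] 1097 152.7 415 [ 528.  -272.2  149.3   55.9  -79.3] 0.1507
[335. 230.] 483 40.4 469 [446.9  15.9  88.9  56.1  62.1] 0.037
top scale 4.0
[465. 238.] 482 153.5 441 [ 523.1 -275.8   55.3   36.1    9.7] 0.1499
[438. 243.] 453 153.8 433 [ 513.7 -221.1   54.7   37.    10.2] 0.1499
[323. 279.] 982 40.4 892 [443.8  15.3  87.6  55.8  61.5] 0.0364
(516, -218) nb,nl 149 217 u,v faces 494.0 -294.2 expect 496.1 -290.4 yaw 11.3 10.2
(525, -274) nb,nl 150 112 u,v faces 493.4 -350.4 expect 494.8 -347.1 yaw 11.4 11.6
(535, -331) nb,nl 128 104 u,v faces 493.9 -406.4 expect 494.2 -405.0 yaw 8.9 11.7
(555, -440) nb,nl 117 240 u,v faces 493.4 -518.3 expect 494.0 -515.8 yaw 8.8 10.3
```

View pics/scene_6.png

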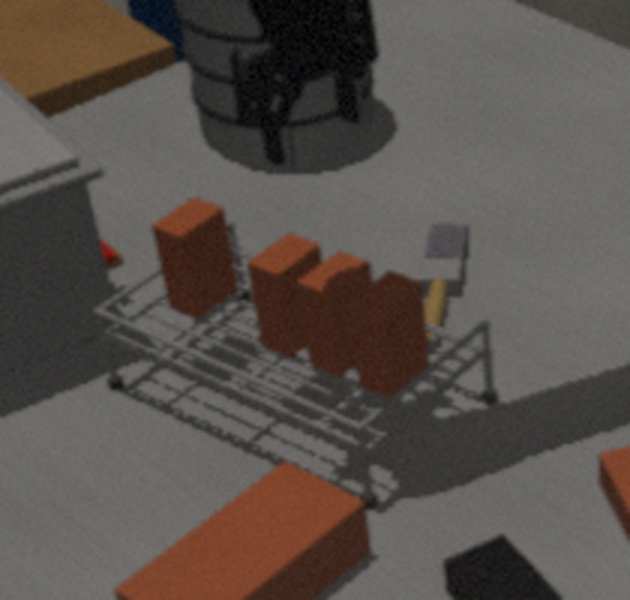

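```bash
cat > kin.py <<'E'
from h import *
import itertools
D=[([62.41169704, 17.86119074,0.80116774,86.69324853,-0.25286374,75.58446256,-1.55525748],[233.85,-496.93,206.8],[[.904775362,.425887719,-.00109],[.425889,-.904773,.00213],[-.00008,-.00239,-.999997]])]
def fr(q,s):
    ax='zyzyzyz'; q=np.radians(q)*s; M=np.eye(3); L=[M]
    for i in range(7):
        v=np.zeros(3); v['xyz'.index(ax[i])]=q[i]; M=M@R.from_rotvec(v).as_matrix(); L.append(M)
    return L
E
python3 - <<'E'
from kin import *
from plant import r
o=r.get_obs()
# (q, yang, p)
dat=[(o['joint_pos'],o['tcp_rot'],o['ee_pos']*1000)]
dat.append((D[0][0],np.array(D[0][2]),np.array(D[0][1])))
dat.append(([-19.2852,30.5913,-28.9227,58.3099,14.2879,94.286,-47.2059],np.array([[.0619,.9981,-.0011],[.9981,-.0619,-.0011],[-.0011,-.001,-1]]),np.array([534.943,351.2909,298.8689])))
best=[]
for s in itertools.product([1,-1],repeat=7):
    s=np.array(s)
    e=[]
    Fs=[fr(q,s)[-1].T@M for q,M,p in dat]
    e=sum(np.linalg.norm(Fs[0]-F) for F in Fs)
    best.append((e,s,Fs[0]))
best.sort(key=lambda x:x[0])
for b in best[:4]: print(b[0],b[1]); print(b[2].round(3))
E
```

```text
9.336609111653233e-05 [-1  1 -1  1 -1  1 -1]
[[ 0. -1.  0.]
 [ 1.  0. -0.]
 [ 0.  0.  1.]]
0.020917492156333272 [-1 -1 -1 -1 -1 -1 -1]
[[ 0.    -1.    -0.   ]
 [ 1.    -0.     0.005]
 [-0.005 -0.     1.   ]]
0.9032045010392381 [-1  1 -1  1 -1 -1  1]
[[ 0.015  0.973  0.231]
 [ 0.991  0.015 -0.13 ]
 [-0.13   0.231 -0.964]]
0.9104719607238777 [-1 -1 -1 -1 -1  1  1]
[[ 0.017  0.973 -0.231]
 [ 0.991  0.015  0.135]
 [ 0.135 -0.231 -0.963]]
```

```bash
cat >> kin.py <<'E'
S=np.array([-1,1,-1,1,-1,1,-1]); TF=np.array([[0,-1,0],[1,0,0],[0,0,1.]])
dat=[([62.41169704, 17.86119074,0.80116774,86.69324853,-0.25286374,75.58446256,-1.55525748],[233.85,-496.93,206.8]),
([-19.2852,30.5913,-28.9227,58.3099,14.2879,94.286,-47.2059],[534.943,351.2909,298.8689]),
([-18.5985,30.4145,-28.9666,61.3905,14.2517,91.1312,-47.4132],[536.5764,350.6895,279.1036]),
([41.2751,23.6794,-23.6429,70.5543,9.4035,88.0643,29.4196],[523.743,-274.5918,276.9214]),
([41.7824,27.1944,-23.1563,85.1085,10.8899,69.9334,27.583],[526.2106,-272.1217,138.711]),
([42.0929,28.0251,-22.9163,86.9123,11.2739,67.4217,27.6594],[522.9012,-275.1059,118.0641]),
([42.1522,23.7977,-23.6869,75.6289,9.2727,82.5212,29.4658],[522.5753,-275.4556,239.3978])]
# columns: (frame idx, axis)
COLS=[(0,2),(2,2),(3,0),(4,0),(4,2),(6,0),(6,2)]
def fit(lam=1e-3):
    A=[];b=[]
    for q,p in dat:
        L=fr(q,S); A.append(np.column_stack([L[i][:,k] for i,k in COLS])); b.append(p)
    A=np.vstack(A);b=np.concatenate(b)
    x=np.linalg.solve(A.T@A+lam*np.eye(len(COLS)),A.T@b); return x,A@x-b,np.linalg.svd(A)[1]
E
python3 - <<'E'
from kin import *
for lam in(1e-6,1e-3,1e-2):
    x,e,s=fit(lam); print(x.round(1),np.abs(e).max().round(2),s.round(3))
E
```

```text
[-409.6  525.   -17.9  -15.7  419.6   14.3 -202.3] 15.67 [5.252 4.564 0.56  0.389 0.329 0.119 0.007]
[-118.7  520.3  -18.7  -17.9  417.4    9.5   87. ] 15.36 [5.252 4.564 0.56  0.389 0.329 0.119 0.007]
[-98.6 482.6 -35.2 -30.6 399.4 -36.3  94.7] 13.52 [5.252 4.564 0.56  0.389 0.329 0.119 0.007]
```

```bash
python3 - <<'E'
import kin; from kin import *
for extra in ([(2,1)],[(3,1)],[(4,1)],[(6,1)],[(2,1),(4,1)],[(2,1),(4,1),(6,1)],[(1,0)],[(2,0)],[(5,0)],[(1,0),(2,0),(5,0)]):
    kin.COLS=COLS+extra
    x,e,s=fit(1e-4); print(extra,x.round(1),np.abs(e).max().round(2))
for q,p in dat: print(fr(q,S)[1].T@np.array(p))
E
```

```text
[(2, 1)] [ 31.8 476.4  -2.6   0.5 417.3  -2.1 174.3 -16.5] 1.48
[(3, 1)] [ 29.7 453.6 -11.3  -5.4 418.6 -11.6 157.6 -17.8] 2.2
[(4, 1)] [ 29.7 453.6 -11.3  -5.4 418.6 -11.6 157.6 -17.8] 2.2
[(6, 1)] [ 39.7 460.    2.9  -2.4 416.5   1.7 168.1 -17.7] 2.86
[(2, 1), (4, 1)] [ 32.9 471.7  -4.2  -0.5 417.5  -4.  172.1 -13.4  -3.4] 1.61
[(2, 1), (4, 1), (6, 1)] [ 30.1 470.4  -7.2  -1.2 418.   -6.8 169.4 -13.3  -7.2   3.7] 1.62
[(1, 0)] [ 6.240e+01  4.652e+02 -6.000e-01 -4.000e-01  4.166e+02  3.880e+01
  1.950e+02  4.160e+01] 15.13
[(2, 0)] [ 3.690e+01  4.663e+02 -3.550e+01  2.000e-01  4.197e+02  5.400e+00
  1.657e+02  4.020e+01] 15.22
[(5, 0)] [ 48.8 452.7  11.6 -98.  419.3   9.2 164.8  96. ] 14.44
[(1, 0), (2, 0), (5, 0)] [ 44.2 471.2 -24.3  28.2 417.7  28.  181.7  29.2  22.6 -28.2] 15.27
[548.72760384 -22.87496845 206.8       ]
[620.94641891 154.90272597 298.8689    ]
[620.40162107 161.24263402 279.1036    ]
[574.76089567 139.13051243 276.9214    ]
[573.70071925 147.70003351 138.711     ]
[572.43651884 146.37401778 118.0641    ]
[572.27779177 146.48843227 239.3978    ]
```

```bash
python3 - <<'E'
from plant import r
from h import *
p,M=st(r)
N=down(-28.6)@R.from_rotvec([0,np.radians(24),0]).as_matrix()
o=rows(p,M,line(p,M,[430,0,300],N,12),80,da=.05); show(o)
E
```

```text
[[[24.0,-3.0,-5.0,-0.1,0.25,0.4,80],
[24.0,-5.0,-5.0,-0.05,0.25,0.4,80],
[24.0,-6.0,-3.0,-0.1,0.2,0.4,80],
[23.0,-7.0,-3.0,-0.1,0.25,0.4,80],
[23.0,-9.0,-2.0,-0.1,0.25,0.4,80],
[23.0,-10.0,-2.0,-0.05,0.25,0.4,80],
[22.0,-11.0,-1.0,-0.1,0.2,0.4,80],
[22.0,-12.0,-0.0,-0.1,0.25,0.4,80],
[20.0,-13.0,-0.0,-0.05,0.25,0.4,80],
[20.0,-15.0,0.0,-0.1,0.25,0.4,80],
[20.0,-16.0,1.0,-0.1,0.25,0.4,80],
[18.0,-17.0,2.0,-0.1,0.2,0.4,80]]]
[4.296e+02 4.000e-01 3.002e+02]
max 24.0 0.4
```

Call:
play_rows:
  plan:
    - [[24, -3, -5, -0.1, 0.25, 0.4, 80], [24, -5, -5, -0.05, 0.25, 0.4, 80], [24, -6, -3, -0.1, 0.2, 0.4, 80], [23, -7, -3, -0.1, 0.25, 0.4, 80], [23, -9, -2, -0.1, 0.25, 0.4, 80], [23, -10, -2, -0.05, 0.25, 0.4, 80], [22, -11, -1, -0.1, 0.2, 0.4, 80], [22, -12, 0, -0.1, 0.25, 0.4, 80], [20, -13, 0, -0.05, 0.25, 0.4, 80], [20, -15, 0, -0.1, 0.25, 0.4, 80], [20, -16, 1, -0.1, 0.25, 0.4, 80], [18, -17, 2, -0.1, 0.2, 0.4, 80]]

```text
t: 15.5
ee_pos: [0.429, 0.001, 0.2993]
tcp_rot: [[0.44, 0.876, 0.196], [0.801, -0.482, 0.355], [0.406, 0.001, -0.914]]
wrist_force: [-0.3, -0.2, -0.3]
gripper_width: 0.933
```

```bash
python3 - <<'E'
from plant import r
import kin; from kin import *
o=r.get_obs(); print(o['t'],o['ee_pos'],o['joint_pos'].round(3).tolist(),o['tcp_rot'].round(3)); 
dat.append((o['joint_pos'],o['ee_pos']*1000))
print(np.abs(fr(o['joint_pos'],S)[-1]@TF.T-o['tcp_rot']).max(),np.abs(fr(o['joint_pos'],S)[-1]@TF-o['tcp_rot']).max())
for extra in ([(2,1)],[(2,1),(4,1)],[(2,1),(4,1),(6,1)]):
    kin.COLS=COLS+extra
    for lam in (1e-4,1e-3):
        x,e,s=fit(lam); print(extra,x.round(1),np.abs(e).max().round(2))
E
```

```text
15.5 [0.42898192 0.00097769 0.299315  ] [45.844, -3.676, -25.353, 102.641, -25.819, 78.207, -3.498] [[ 0.44   0.876  0.196]
 [ 0.801 -0.482  0.355]
 [ 0.406  0.001 -0.914]]
1.7525378528056503 5.551115123125783e-16
[(2, 1)] [ 2.481e+02  4.741e+02  3.000e-01  0.000e+00  4.175e+02 -6.000e-01
  3.877e+02 -1.710e+01] 0.65
[(2, 1)] [241.7 473.8   0.8  -2.2 416.1  -1.2 383.1 -16.5] 1.23
[(2, 1), (4, 1)] [ 2.485e+02  4.735e+02 -4.000e-01 -3.000e-01  4.177e+02 -4.000e-01
  3.879e+02 -1.500e+01 -2.000e+00] 0.15
[(2, 1), (4, 1)] [ 2.420e+02  4.732e+02  1.000e-01 -2.500e+00  4.163e+02 -1.000e+00
  3.832e+02 -1.440e+01 -2.100e+00] 1.42
[(2, 1), (4, 1), (6, 1)] [ 2.486e+02  4.736e+02  4.000e-01 -2.000e-01  4.177e+02  3.000e-01
  3.877e+02 -1.490e+01 -1.500e+00 -6.000e-01] 0.14
[(2, 1), (4, 1), (6, 1)] [ 2.423e+02  4.734e+02  3.600e+00 -2.200e+00  4.160e+02  2.200e+00
  3.824e+02 -1.390e+01  3.000e-01 -2.900e+00] 1.36
```

```bash
cat >> kin.py <<'E'
LO=np.array([-154.91,-16.99,-72.82,7.12,-82.49,11.32,-174.64]);HI=np.array([154.91,109.72,74.43,147.25,262.49,116.49,174.64])
def fk(q):
    L=fr(q,S)
    p=np.array([0,0,248.5])+L[2]@[0,-15,473.5]+L[4]@[0,-2,417.7]+L[6]@[0,0,388.]
    return p,L[-1]@TF
def wrist(q):
    L=fr(q,S); e=np.array([0,0,248.5])+L[2]@[0,-15,473.5]; return e,e+L[4]@[0,-2,417.7]
from scipy.optimize import least_squares
def ik(p,M,q0,reg=.02):
    q0=np.clip(q0,LO+1,HI-1)
    f=lambda q:np.concatenate([(fk(q)[0]-p)/2,R.from_matrix(fk(q)[1].T@M).as_rotvec()*200,reg*(q-q0)])
    s=least_squares(f,q0,bounds=(LO+.5,HI-.5)); a,b=fk(s.x)
    return s.x,np.linalg.norm(a-p),np.degrees(np.linalg.norm(R.from_matrix(b.T@M).as_rotvec()))
def Ry(d): return R.from_rotvec([0,np.radians(d),0]).as_matrix()
E
python3 - <<'E'
from kin import *
np.set_printoptions(precision=1,suppress=True)
q=np.array([45.844,-3.676,-25.353,102.641,-25.819,78.207,-3.498]); print(fk(q))
ax=np.array([np.cos(np.radians(61.4)),np.sin(np.radians(61.4)),0])
for t in (24,35,45):
  G=down(-28.6)@Ry(t)
  gp=np.array([443.9,15.3,26])-ax*15   # grasp point
  for z in (120,0):
    x,e1,e2=ik(gp+[0,0,z]+G[:,2]*11,G,q); print('grasp',t,z,x,e1,e2,wrist(x)); 
    q=x
qg=q
for t in (45,):
 for yaw in range(-180,180,30):
  for pos in ([500,0],[480,-60],[500,60],[550,0],[600,0]):
   F=down(yaw)@Ry(-t); x,e1,e2=ik(np.array([pos[0],pos[1],60])+F[:,2]*11,F,qg)
   if e1<1 and e2<1: print('final tilt -',t,'yaw',yaw,pos,x,'margin',np.minimum(x-LO,HI-x).min(),wrist(x)[1],'chg',np.abs(x-qg).max())
E
```

```text
(array([428.8,   0.9, 298.8]), array([[ 0.4,  0.9,  0.2],
       [ 0.8, -0.5,  0.4],
       [ 0.4,  0. , -0.9]]))
grasp 24 120 [ 43.2   5.9 -27.2 118.  -25.8  54.2   2.4] 0.00989989226654974 0.0011328266608028592 (array([ 25.3, -44.3, 719.5]), array([ 363.3, -132.5,  490.4]))
grasp 24 0 [ 41.4  18.7 -27.7 125.5 -26.4  35.    8.2] 0.008878574363133393 0.001086841686568484 (array([ 103.8, -111.6,  697. ]), array([ 363.3, -132.5,  370.4]))
grasp 35 120 [ 50.9   8.5 -26.1 121.3 -38.9  55.6  20.3] 0.009027335109725405 0.0013354467113447916 (array([ 32.4, -63.7, 716.8]), array([ 333.2, -187.7,  454.8]))
grasp 35 0 [ 50.3  23.1 -27.6 127.5 -42.9  37.5  32.1] 0.011026356137665916 0.0016392287811600559 (array([ 106.9, -152.4,  684.1]), array([ 333.2, -187.7,  334.8]))
grasp 45 120 [ 58.3  13.5 -26.9 123.4 -47.5  58.3  34.2] 0.008003490527766853 0.0003690983845894591 (array([  45.2, -101.7,  709. ]), array([ 309.1, -231.9,  412.6]))
grasp 45 0 [ 57.4  29.5 -27.5 127.9 -51.8  42.   48.5] 0.011618617740719601 0.0016528598950512558 (array([ 113.2, -204.6,  660.5]), array([ 309.1, -231.9,  292.6])
[... 6729 characters left out ...]
-72.3 119.5   7.3  32.1 166.6] margin 0.5000000000000426 [ 366.7 -230.8  326.6] chg 118.17303143317713
final tilt - 45 yaw 150 [480, -60] [ 88.7  53.4 -72.3 116.6   7.8  39.1 171.9] margin 0.5000000014493935 [ 346.7 -290.8  326.6] chg 123.39285718933886
final tilt - 45 yaw 150 [500, 60] [ 76.3  48.9 -72.3 123.7   5.4  24.7 162.7] margin 0.5000000000008953 [ 366.7 -170.8  326.6] chg 114.27763394360593
final tilt - 45 yaw 150 [550, 0] [ 76.3  55.2 -72.1 113.1  13.   33.7 160.3] margin 0.7687104130894369 [ 416.7 -230.8  326.6] chg 111.84001177215814
final tilt - 45 yaw 150 [600, 0] [ 69.6  55.6 -68.3 106.2  10.4  35.1 161.6] margin 4.489347475567399 [ 466.7 -230.8  326.6] chg 113.15780563443477
```

```bash
python3 - <<'E'
from plant import r
from h import *
p,M=st(r)
N=down(-28.6)@R.from_rotvec([0,np.radians(45),0]).as_matrix()
o=rows(p,M,line(p,M,[441.9,11.6,90],N,8),85,da=.05); show(o)
print(M,N)
E
```

```text
[[[-9.0,1.0,25.0,0.0,0.35,-0.0,85],
[-10.0,1.0,24.0,0.0,0.3,-0.0,85],
[-11.0,0.0,24.0,0.0,0.35,-0.0,85],
[-12.0,1.0,23.0,0.0,0.3,-0.0,85],
[-13.0,1.0,23.0,0.0,0.35,-0.0,85],
[-14.0,1.0,22.0,0.0,0.3,-0.0,85],
[-16.0,0.0,21.0,0.0,0.35,-0.0,85],
[-16.0,1.0,21.0,0.0,0.35,-0.0,85]]]
[441.9  11.6  89.7]
max 25.0 0.35
[[ 4.40123583e-01  8.76268926e-01  1.96071416e-01]
 [ 8.01054325e-01 -4.81821778e-01  3.55189728e-01]
 [ 4.05713200e-01  7.36480301e-04 -9.14000140e-01]] [[ 0.33848626  0.87798298  0.33848626]
 [ 0.62082772 -0.47869186  0.62082772]
 [ 0.70710678  0.         -0.70710678]]
```

Call:
play_rows:
  plan:
    - [[-9, 1, 25, 0, 0.35, 0, 85], [-10, 1, 24, 0, 0.3, 0, 85], [-11, 0, 24, 0, 0.35, 0, 85], [-12, 1, 23, 0, 0.3, 0, 85], [-13, 1, 23, 0, 0.35, 0, 85], [-14, 1, 22, 0, 0.3, 0, 85], [-16, 0, 21, 0, 0.35, 0, 85], [-16, 1, 21, 0, 0.35, 0, 85], [0, 0, 0, 0, 0, 0, 85]]

```text
t: 16.62
ee_pos: [0.441, 0.0114, 0.0887]
tcp_rot: [[0.342, 0.877, 0.338], [0.616, -0.481, 0.623], [0.709, -0.005, -0.705]]
wrist_force: [-0.4, 0.2, 0.7]
gripper_width: 0.993
```

```bash
python3 look.py 7 250 130 450 280 220 180 420 330; python3 - <<'E'
from plant import r
from h import *
p,M=st(r)
N=down(-28.6)@R.from_rotvec([0,np.radians(45),0]).as_matrix()
o=rows(p,M,line(p,M,[441.9,11.6,17.5],N,5),85,dp=.5,da=.02); show(o)
E
```

```text
16.625 [441.0235  11.416   88.6827] yang -28.768236464314754 z [ 0.3385  0.6232 -0.705 ] [ 52.825   18.8627 -21.5968 126.1429 -50.987   52.7801  41.1565] [-0.4245  0.1865  0.6508] 0.9927957954126353
scene scale 4.0
[184. 153.] 469 152.3 147 [ 557.5 -437.7   57.8   36.    12.8] 0.15
[230. 171.] 1173 152.7 525 [ 527.9 -272.9  146.5   56.6  -78.9] 0.1506
[335. 230.] 505 40.2 497 [446.6  16.1  91.2  56.3  60.5] 0.037
top scale 4.0
[543. 221.] 475 153.1 449 [ 554.  -440.5   55.    36.8    8.9] 0.1492
[597. 220.] 132 57.4 93 [ 561.4 -596.    45.2   11.5   84. ] 0.0538
[490. 232.] 472 153.3 444 [ 533.9 -330.2   54.9   35.9   10.1] 0.1495
[464. 238.] 511 153.6 454 [ 523.  -275.7   55.3   36.1   10.1] 0.1495
[438. 243.] 515 153.8 449 [ 513.4 -221.    55.6   36.    10. ] 0.1496
[323. 279.] 996 40.6 911 [443.6  14.7  89.   55.9  61.5] 0.0363
[[[-10.5,-0.5,10.5,0.0,-0.0,0.0,85],
[-10.5,-0.0,10.5,0.0,-0.0,0.0,85],
[-10.5,-0.5,10.0,0.02,-0.0,0.0,85],
[-10.5,-0.5,10.5,-0.0,-0.02,0.0,85],
[-10.5,-0.0,10.5,-0.0,0.0,0.0,85]]]
[442.1  11.4  17.4]
max 10.5 0.02
```

View pics/scene_7.png

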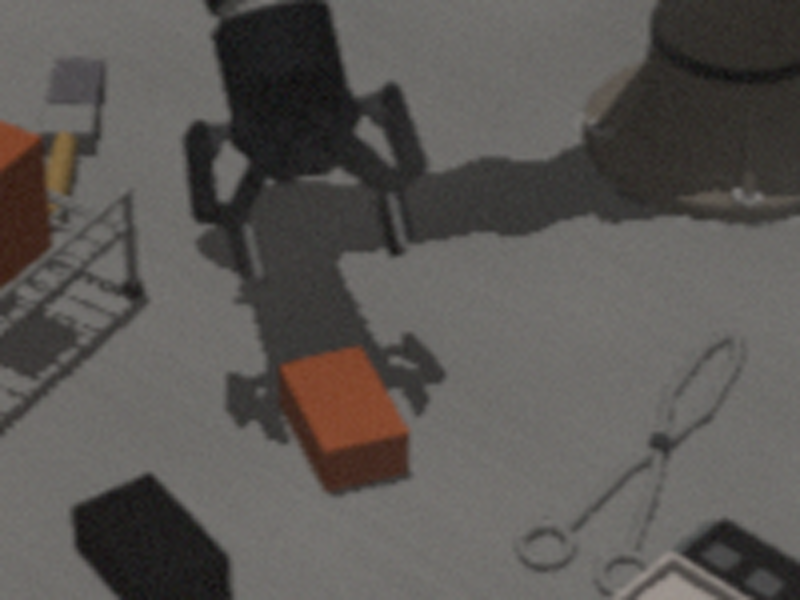

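View pics/top_7.png

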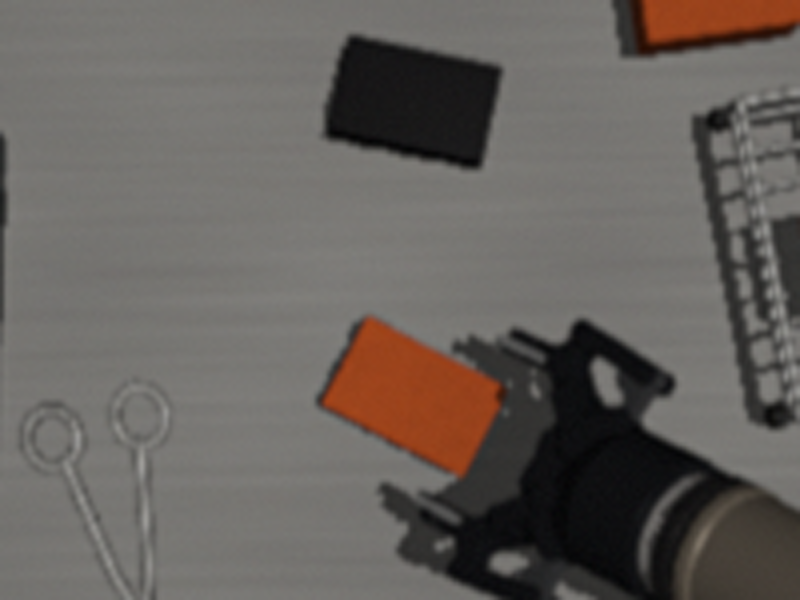

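Call:
play_rows:
  plan:
    - [[-10.5, -0.5, 10.5, 0, 0, 0, 85], [-10.5, 0, 10.5, 0, 0, 0, 85], [-10.5, -0.5, 10, 0, 0, 0, 85], [-10.5, -0.5, 10.5, 0, 0, 0, 85], [-10.5, 0, 10.5, 0, 0, 0, 85], [0, 0, 0, 0, 0, 0, 85]]

```text
t: 17.48
ee_pos: [0.4418, 0.0114, 0.0161]
tcp_rot: [[0.338, 0.877, 0.341], [0.619, -0.48, 0.622], [0.709, 0.001, -0.705]]
wrist_force: [-1.1, -0.1, 0.3]
gripper_width: 0.995
```

```bash
python3 look.py 8 250 130 450 280 220 180 420 330
```

```text
17.475 [441.7545  11.4236  16.134 ] yang -28.675296688732335 z [ 0.341   0.6215 -0.7053] [ 52.8928  28.9504 -22.3556 128.2491 -55.2226  43.4587  51.5589] [-1.0659 -0.1222  0.2709] 0.9946056612015854
scene scale 4.0
[184. 153.] 452 152.6 148 [ 557.9 -436.6   55.1   35.5   11.3] 0.1507
[230. 169.] 1096 152.9 534 [ 526.3 -272.7  150.9   59.2  -79.5] 0.1506
[335. 230.] 505 40.0 502 [446.9  16.5  92.3  56.1  60.2] 0.037
top scale 4.0
[544. 221.] 475 153.1 448 [ 554.1 -441.3   55.    38.1   10.2] 0.149
[597. 220.] 132 56.8 95 [ 561.4 -596.3   45.3   12.2   85.2] 0.0533
[490. 232.] 472 153.7 446 [ 534.  -330.5   54.9   36.3   10.4] 0.1497
[464. 238.] 508 153.2 461 [ 523.1 -275.7   55.4   36.6   10.9] 0.1497
[438. 243.] 513 153.4 453 [ 513.3 -220.8   55.9   36.6   10.7] 0.1499
[323. 279.] 980 40.6 898 [443.7  14.9  88.9  55.8  61.5] 0.0363
```

View pics/scene_8.png

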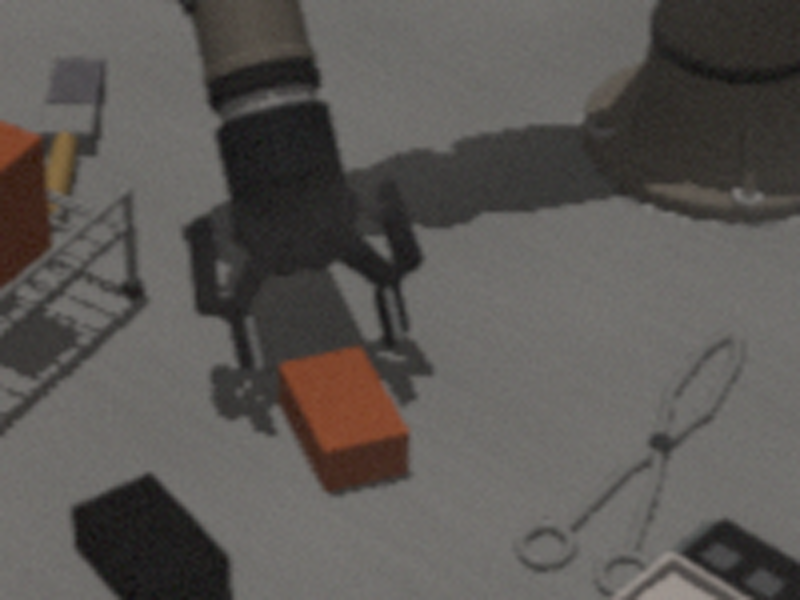

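View pics/top_8.png

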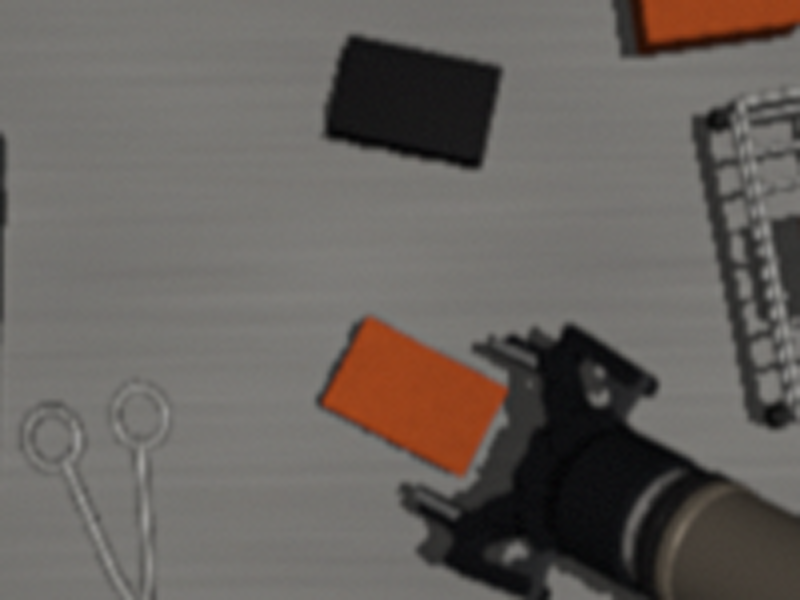

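Call:
play_rows:
  plan:
    - [[3.5, 0, 5, 0, 0, 0, 85], [0, 0, 0, 0, 0, 0, 75], [0, 0, 0, 0, 0, 0, 66], [0, 0, 0, 0, 0, 0, 60], [0, 0, 0, 0, 0, 0, 55], [0, 0, 0, 0, 0, 0, 45], [0, 0, 0, 0, 0, 0, 45], [0, 0, 0, 0, 0, 0, 45]]

```text
t: 18.58
ee_pos: [0.4453, 0.0159, 0.0167]
tcp_rot: [[0.335, 0.877, 0.343], [0.62, -0.48, 0.621], [0.709, 0.005, -0.705]]
wrist_force: [-3.9, -4.1, 7.1]
gripper_width: 0.632
```

```bash
python3 look.py 9 250 130 450 280 220 180 420 330
```

```text
18.575 [445.338   15.8707  16.7451] yang -28.663789752634838 z [ 0.3429  0.6205 -0.7052] [ 52.4062  28.8963 -22.7645 128.3073 -55.8481  42.9092  51.4998] [-3.8814 -4.0751  7.0727] 0.6320327507784267
scene scale 4.0
[184. 153.] 478 152.2 149 [ 558.1 -437.3   58.3   37.1   13.1] 0.1504
[230. 170.] 1132 153.1 533 [ 527.3 -272.9  146.7   57.   -79. ] 0.1507
[335. 230.] 482 40.5 475 [447.3  16.1  94.3  56.   59.8] 0.0371
top scale 4.0
[544. 221.] 480 153.1 451 [ 554.  -440.5   55.1   36.6    8.4] 0.1495
[597. 220.] 132 57.0 88 [ 561.5 -597.    44.6   12.    84.9] 0.0539
[490. 232.] 474 153.2 454 [ 534.  -330.7   55.    36.5    9.9] 0.1495
[464. 238.] 509 152.7 464 [ 523.  -275.5   55.4   37.5   11.2] 0.1495
[438. 243.] 512 153.6 451 [ 513.4 -221.2   55.7   36.7   10. ] 0.1497
[323. 278.] 997 40.7 897 [444.   14.7  89.3  56.2  62.3] 0.0363
```

View pics/scene_9.png

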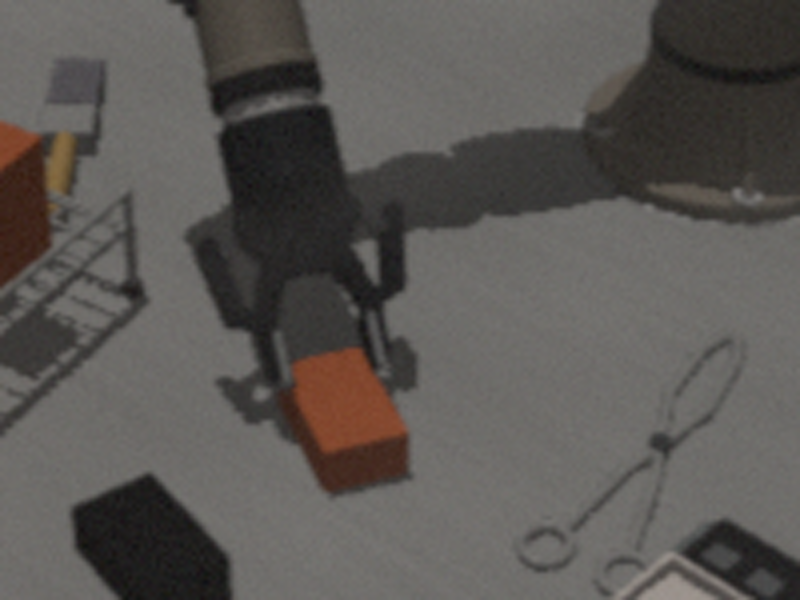

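Call:
play_rows:
  plan:
    - [[3, 0, -3, 0, 0, 0, 45], [7, 0, -7, 0, 0, 0, 45], [14, 0, -14, 0, 0, 0, 45], [18, 0, -18, 0, 0, 0, 45], [18, 0, -18, 0, 0, 0, 45], [18, 0, -18, 0, 0, 0, 45], [0, 0, 0, 0, 0, 0, 45]]

```text
t: 19.55
ee_pos: [0.4455, 0.0156, 0.1274]
tcp_rot: [[0.333, 0.878, 0.344], [0.624, -0.479, 0.617], [0.707, 0.009, -0.707]]
wrist_force: [0.1, 0.3, -4.0]
gripper_width: 0.628
```

```bash
python3 look.py 10 250 100 450 250 220 180 420 330; python3 - <<'E'
from plant import r
from kin import *
p,M=st(r)
# end: yaw -10, tilt -45, grasp (470,0), TCP = gp+11 z ; height grasp 150
F=down(-10)@Ry(-45)
# relative: held tilt measured
tp=np.array([470,0,160])+F[:,2]*11
o=rows(p,M,line(p,M,tp,F,14),45,da=.05); show(o)
q=r.get_obs()['joint_pos']
for i,(a,b) in enumerate(line(p,M,tp,F,14)):
    q,e1,e2=ik(a,b,q); 
    if i%3==1: print(q.round(0),e1.round(2),a.round(0),wrist(q)[1].round(0))
print(F)
E
```

```text
19.55 [445.5366  15.6281 127.3628] yang -28.61621547790482 z [ 0.344   0.6175 -0.7074] [ 52.4803  13.9013 -21.7816 124.5171 -49.944   56.8014  36.5876] [ 0.0601  0.3217 -4.048 ] 0.6276526282559715
scene scale 4.0
[184. 153.] 478 152.3 147 [ 558.3 -438.3   55.1   35.8    7.9] 0.1503
[230. 169.] 1060 152.8 538 [ 526.3 -272.7  147.6   58.7  -79.1] 0.1506
[337. 197.] 499 148.5 464 [448.5  17.8  89.5  54.7  59.6] 0.1448
top scale 4.0
[544. 221.] 479 153.2 452 [ 553.9 -440.9   54.7   37.6    9.8] 0.1492
[597. 220.] 132 57.2 92 [ 561.3 -596.    45.8   11.4   82.7] 0.054
[490. 232.] 472 153.5 444 [ 533.9 -330.4   55.    36.1    9.8] 0.1495
[464. 238.] 508 153.6 444 [ 523.  -275.9   55.2   37.2   10.6] 0.1496
[438. 243.] 510 153.5 458 [ 513.3 -221.    55.8   36.3   10.7] 0.1497
[324. 279.] 1179 148.5 988 [443.1  14.4  88.4  56.1  62.4] 0.1438
[[[1.0,2.0,-2.0,0.0,-0.8,-0.2,45],
[0.0,3.0,-2.0,0.0,-0.8,-0.15,45],
[1.0,2.0,-2.0,0.0,-0.8,-0.2,45],
[-0.0,3.0,-2.0,0.0,-0.8,-0.2,45],
[-0.0,2.0,-2.0,0.0,-0.8,-0.2,45],
[-1.0,2.0,-1.0,0.0,-0.75,-0.15,45],
[-0.0,3.0,-2.0,0.0,-0.8,-0.2,45],
[-2.0,2.0,-2.0,0.0,-0.8,-0.2,45],
[-1.0,2.0,-2.0,0.0,-0.8,-0.15,45],
[-1.0,3.0,-1.0,0.0,-0.8,-0.2,45],
[-2.0,2.0,-1.0,0.05,-0.8,-0.2,45],
[-2.0,2.0,-1.0,-0.0,-0.8,-0.2,45],
[-2.0,2.0,-1.0,-0.0,-0.8,-0.15,45],
[-2.0,2.0,-1.0,-0.0,-0.8,-0.2,45]]]
[468.5  -7.4 152. ]
max 3.0 0.8
[ 45.   8. -23. 121. -37.  53.  19.] 0.0 [448.  13. 129.] [ 345. -168.  457.]
[ 32.   6. -27. 114. -11.  53. -11.] 0.0 [453.   8. 135.] [398. -63. 512.]
[ 16.  11. -29. 107.  14.  64. -36.] 0.0 [458.   3. 141.] [447.  52. 525.]
[  1.  21. -28. 100.  31.  80. -51.] 0.0 [463.  -3. 147.] [488. 165. 495.]
[-11.  32. -25.  94.  42.  95. -58.] 0.0 [469.  -8. 152.] [516. 263. 427.]
[[ 0.1227878   0.98480775 -0.1227878 ]
 [ 0.69636424 -0.17364818 -0.69636424]
 [-0.70710678  0.         -0.70710678]]
```

View pics/scene_10.png

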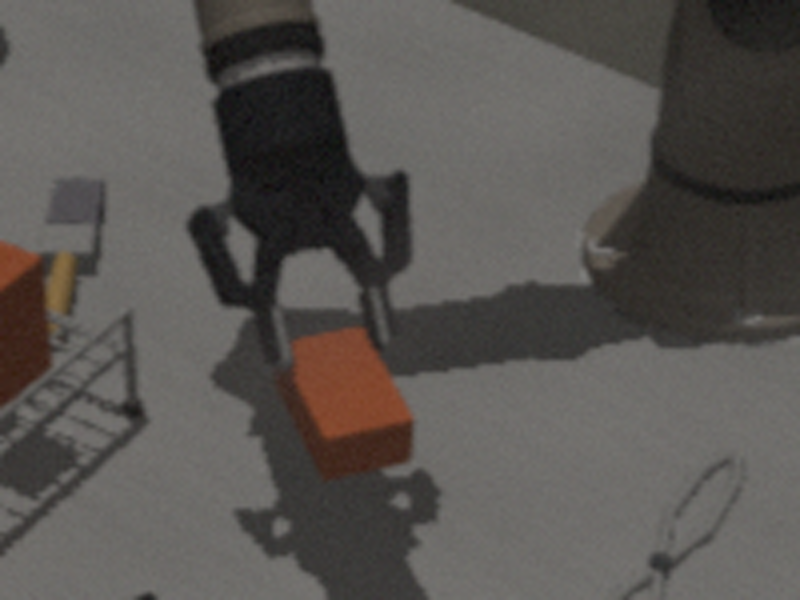

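```bash
cat > plane.py <<'E'
from h import *
def plane(c,xy,zmin=60,rad=60):
    P=cloud(c)*1000; m=cv2.erode(orange(c).astype(np.uint8),np.ones((3,3)))>0; Q=P[m]; Q=Q[(np.hypot(Q[:,0]-xy[0],Q[:,1]-xy[1])<rad)&(Q[:,2]>zmin)]
    for _ in range(6):
        A=np.c_[Q[:,:2]-xy,np.ones(len(Q))]; x=np.linalg.lstsq(A,Q[:,2],rcond=None)[0]; e=A@x-Q[:,2]; Q=Q[abs(e)<max(3,1.5*np.std(e))]
    return x,len(Q)
E
python3 - <<'E'
from plane import *
ax=np.array([np.cos(np.radians(61.4)),np.sin(np.radians(61.4))])
for n in("top","scene"):
  for k in("9","10"):
    x,N=plane(dict(np.load(f"{n}{k}.npz")),(444,15),zmin=20 if k=="9" else 100); print(n,k,x.round(3),N,'slope along',np.degrees(x[:2]@ax).round(2),'across',np.degrees(x[:2]@[ax[1],-ax[0]]).round(2))
E
```

```text
top 9 [2.0000e-03 2.0000e-03 3.6028e+01] 592 slope along 0.15 across 0.07
top 10 [-3.60000e-02 -6.50000e-02  1.43342e+02] 762 slope along -4.27 across -0.03
scene 9 [ 1.800e-02 -2.000e-03  3.705e+01] 329 slope along 0.39 across 0.99
scene 10 [-3.10000e-02 -7.60000e-02  1.45517e+02] 280 slope along -4.69 across 0.51
```

```bash
python3 - <<'E'
from plant import r
from kin import *
p,M=st(r)
F=down(-10)@Ry(-40.6)
tp=np.array([470,0,160])+F[:,2]*11
o=rows(p,M,line(p,M,tp,F,12),45,da=.05); show(o); print(o[2],F)
E
```

```text
[[[1.0,3.0,-2.0,0.0,-0.9,-0.2,45],
[1.0,2.0,-2.0,0.0,-0.85,-0.25,45],
[0.0,3.0,-2.0,0.05,-0.9,-0.2,45],
[-0.0,3.0,-3.0,-0.0,-0.9,-0.2,45],
[-0.0,3.0,-2.0,0.0,-0.85,-0.2,45],
[-1.0,3.0,-2.0,0.0,-0.9,-0.25,45],
[-1.0,2.0,-2.0,0.05,-0.9,-0.2,45],
[-2.0,3.0,-2.0,-0.0,-0.85,-0.2,45],
[-1.0,3.0,-2.0,0.0,-0.9,-0.2,45],
[-2.0,2.0,-1.0,0.0,-0.9,-0.25,45],
[-2.0,3.0,-1.0,0.0,-0.85,-0.2,45],
[-3.0,2.0,-1.0,0.05,-0.9,-0.2,45]]]
[468.7  -7.3 151.7]
max 3.0 0.9
[[ 0.13282896  0.98439723 -0.11540607]
 [ 0.74686603 -0.17595757 -0.64127222]
 [-0.65157317 -0.00101335 -0.75858512]] [[ 0.13184608  0.98480775 -0.11300576]
 [ 0.74773627 -0.17364818 -0.64088749]
 [-0.65077422  0.         -0.75927131]]
```

Call:
play_rows:
  plan:
    - [[1, 3, -2, 0, -0.45, -0.1, 45], [1, 2, -2, 0, -0.85, -0.25, 45], [0, 3, -2, 0.05, -0.9, -0.2, 45], [0, 3, -3, 0, -0.9, -0.2, 45], [0, 3, -2, 0, -0.85, -0.2, 45], [-1, 3, -2, 0, -0.9, -0.25, 45], [-1, 2, -2, 0.05, -0.9, -0.2, 45], [-2, 3, -2, 0, -0.85, -0.2, 45], [-1, 3, -2, 0, -0.9, -0.2, 45], [-2, 2, -1, 0, -0.9, -0.25, 45], [-2, 3, -1, 0, -0.85, -0.2, 45], [-3, 2, -1, 0.05, -0.9, -0.2, 45]]

```text
t: 21.15
ee_pos: [0.4674, -0.008, 0.1495]
tcp_rot: [[0.15, 0.983, -0.109], [0.783, -0.186, -0.594], [-0.604, 0.004, -0.797]]
wrist_force: [-0.7, -0.9, -4.7]
gripper_width: 0.632
```

Call:
play_rows:
  plan:
    - [[0, 0, 0, 0, -0.45, -0.1, 45], [0, 0, 0, 0, 0, 0, 45]]

```text
t: 21.4
ee_pos: [0.4671, -0.0068, 0.1481]
tcp_rot: [[0.127, 0.985, -0.117], [0.75, -0.173, -0.639], [-0.649, -0.007, -0.76]]
wrist_force: [0.3, 0.4, -4.7]
gripper_width: 0.628
```

```bash
python3 look.py 11 250 80 450 230 220 180 420 330; python3 - <<'E'
from plane import *
for n in("top","scene"):
    x,N=plane(dict(np.load(f"{n}11.npz")),(470,-5),zmin=170); print(n,x.round(3),N)
E
```

```text
21.4 [467.0695  -6.7686 148.1344] yang -9.939880719733228 z [-0.1171 -0.6389 -0.7604] [ -7.302   29.8728 -27.306   95.0888  40.1967  91.8234 -56.0092] [ 0.3468  0.4325 -4.7218] 0.6278849369477268
scene scale 4.0
[184. 153.] 470 152.3 154 [ 556.6 -438.    57.7   35.1   13.1] 0.1504
[228. 167.] 971 152.9 529 [ 528.2 -273.3  147.5   61.   -79.3] 0.1505
[319. 178.] 83 196.5 83 [469.8 -13.4  52.7  24.6  -1.1] 0.1944
top scale 4.0
[544. 221.] 481 153.6 450 [ 553.7 -439.5   54.9   36.1    9.9] 0.1492
[597. 220.] 132 57.0 92 [ 561.5 -596.3   43.9   11.    84.6] 0.0534
[490. 232.] 473 153.2 444 [ 533.9 -330.2   55.1   36.1    9.7] 0.1496
[464. 238.] 505 153.2 459 [ 523.  -276.    55.2   37.3   10.3] 0.1497
[438. 243.] 511 153.7 463 [ 513.4 -221.1   55.6   37.1    9.9] 0.1497
[336. 267.] 517 198.9 476 [467.5  -9.8  55.7  35.1 -10.7] 0.1951
top [3.3000e-02 1.1400e-01 1.9556e+02] 344
scene [1.18000e-01 2.15000e-01 1.93935e+02] 8
```

View pics/scene_11.png

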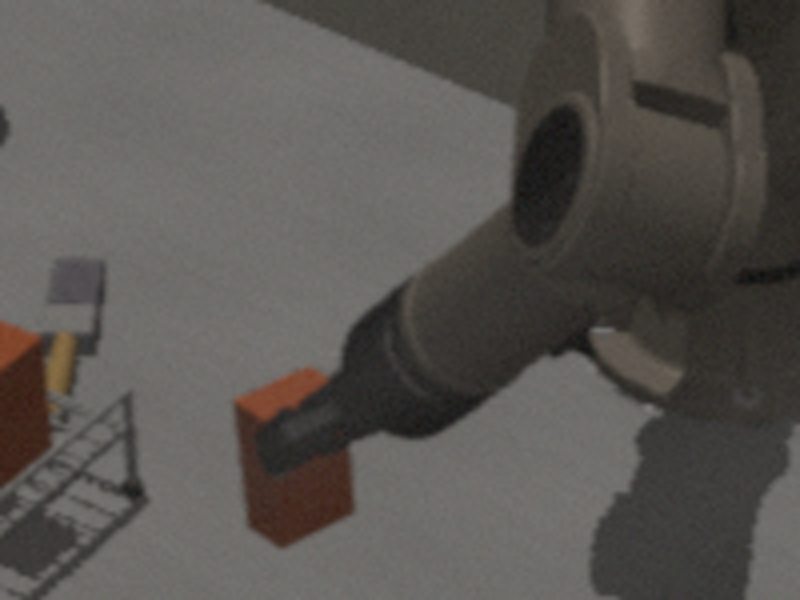

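View pics/top_11.png

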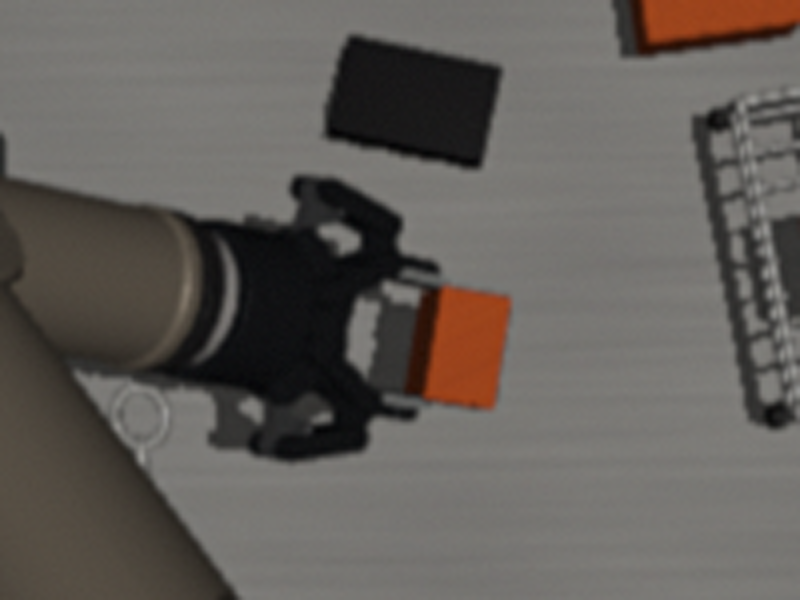

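```bash
cat > tilt.py <<'E'
from plane import *
from plant import r
def tops(n,xy,zc,k=3):
    Q=[]
    for i in range(k):
        c=r.read_camera(n); h=cv2.cvtColor(np.ascontiguousarray(c["frame"]),cv2.COLOR_RGB2HSV)
        m=orange(c)&(h[...,2]>120 if n=="top" else h[...,2]>90); m=cv2.erode(m.astype(np.uint8),np.ones((5,5) if n=="top" else (3,3)))>0
        q=cloud(c)[m]*1000; Q.append(q[(np.hypot(q[:,0]-xy[0],q[:,1]-xy[1])<60)&(abs(q[:,2]-zc)<15)])
    Q=np.concatenate(Q); A=np.c_[Q[:,:2]-xy,np.ones(len(Q))]
    x=np.linalg.lstsq(A,Q[:,2],rcond=None)[0]; g=abs(A@x-Q[:,2])<3.5; x=np.linalg.lstsq(A[g],Q[g,2],rcond=None)[0]
    return x.round(3),len(Q)//k,np.std(A[g]@x-Q[g,2]).round(2),Q[:,:2].mean(0).round(1)
if __name__=="__main__":
    import sys; a=list(map(float,sys.argv[1:4]))
    print(r.get_obs()['tcp_rot'].round(3)[:,2])
    for n in("top","scene"): print(n,*tops(n,a[:2],a[2]))
E
python3 tilt.py 467.5 -9.8 195; python3 - <<'E'
import cv2; from h import *
c=dict(np.load('top11.npz')); h=cv2.cvtColor(np.ascontiguousarray(c["frame"]),cv2.COLOR_RGB2HSV); print(h[255:282:3,318:350:3,2])
E
python3 -c "
from tilt import *; print(*tops('top',(513,-221),150)); print(*tops('top',(523,-276),150))"
```

```text
[-0.116 -0.64  -0.76 ]
top [1.70000e-02 1.23000e-01 1.96883e+02] 269 1.73 [468.6 -11.6]
scene [5.00000e-02 2.88000e-01 1.99573e+02] 30 1.07 [475.1 -14.3]
[[ 95 100  96  43 141 157 157 159 158 156 123]
 [ 54  53  47  44 154 159 157 156 157 156 115]
 [ 54  55  47  46 159 156 157 155 154 155 119]
 [ 53  56  48  57 160 156 155 156 156 148 122]
 [ 53  53  46  82 156 155 157 154 154 132 120]
 [ 53  53  46 101 157 155 155 154 152 122 121]
 [ 53  53  44 137 155 155 153 155 157 117 122]
 [ 50  49  46 148 153 154 156 156 157 119 122]
 [ 93  73  65 124 146 151 159 156 155 118 122]]
[-1.40000e-02 -1.00000e-03  1.49935e+02] 391 1.71 [ 517.  -239.8]
[ 4.00000e-03 -1.00000e-03  1.49703e+02] 513 1.71 [ 522.9 -274.6]
```

Call:
play_rows:
  plan:
    - [[0, 0, 0, 0, -0.3, 0, 45], [0, 0, 0, 0, -0.3, 0, 45], [0, 0, 0, 0, -0.25, 0, 45], [0, 0, 0, 0, 0, 0, 45], [0, 0, 0, 0, 0, 0, 45]]

```text
t: 22.72
ee_pos: [0.4688, -0.0089, 0.1516]
tcp_rot: [[0.12, 0.985, -0.128], [0.666, -0.175, -0.725], [-0.736, 0.001, -0.677]]
wrist_force: [0.6, 0.5, -4.7]
gripper_width: 0.629
```

```bash
python3 tilt.py 467.5 -9.8 195;python3 tilt.py 467.5 -9.8 195; python3 -c "
from plant import r
o=r.get_obs();print(o['t'],o['ee_pos'],o['tcp_rot'].round(3))"
```

```text
[-0.128 -0.725 -0.677]
top [-9.00000e-03 -8.00000e-03  1.97286e+02] 280 1.7 [470.3  -6.6]
scene [1.80000e-02 2.21000e-01 1.98247e+02] 30 1.54 [479.1  -9.9]
[-0.128 -0.724 -0.677]
top [-3.00000e-03  1.00000e-03  1.97194e+02] 283 1.69 [470.   -7.3]
scene [2.90000e-02 1.54000e-01 1.97955e+02] 20 1.39 [481.2 -11.5]
23.325 [ 0.46873147 -0.00901811  0.15172557] [[ 0.12   0.984 -0.128]
 [ 0.666 -0.176 -0.725]
 [-0.736  0.001 -0.677]]
```

Call:
play_rows:
  plan:
    - [[14.7, 0, 13.5, 0, 0, 0, 45], [18.4, 0, 17, 0, 0, 0, 45], [18.4, 0, 17, 0, 0, 0, 45], [11, 0, 10, 0, 0, 0, 45], [7.4, 0, 6.8, 0, 0, 0, 45], [3.7, 0, 3.4, 0, 0, 0, 45], [0, 0, 0, 0, 0, 0, 45]]

```text
t: 24.2
ee_pos: [0.469, -0.0089, 0.0518]
tcp_rot: [[0.12, 0.984, -0.128], [0.666, -0.176, -0.725], [-0.736, 0.002, -0.677]]
wrist_force: [-0.2, -0.9, -3.9]
gripper_width: 0.632
```

```bash
python3 tilt.py 468 -9 97; python3 -c "
from plant import r
o=r.get_obs();print(o['t'],o['ee_pos'],o['tcp_rot'].round(3))"
```

```text
[-0.128 -0.725 -0.677]
top [-4.0000e-03  2.0000e-02  9.7482e+01] 209 1.73 [469.6  -6. ]
scene [1.9000e-02 6.2000e-02 9.8237e+01] 94 1.5 [473.9  -3.1]
24.5 [ 0.46912852 -0.00886487  0.05210474] [[ 0.121  0.984 -0.128]
 [ 0.667 -0.176 -0.724]
 [-0.736  0.002 -0.678]]
```

Call:
play_rows:
  plan:
    - [[1.8, 0, 1.7, 0, 0, 0, 45], [1.5, 0, 1.4, 0, 0, 0, 45], [0.7, 0, 0.7, 0, 0, 0, 45], [0, 0, 0, 0, 0, 0, 45]]

```text
t: 25.0
ee_pos: [0.4688, -0.0091, 0.046]
tcp_rot: [[0.12, 0.984, -0.129], [0.666, -0.176, -0.725], [-0.736, 0.001, -0.677]]
wrist_force: [0.3, 0.7, -5.2]
gripper_width: 0.63
```

Call:
play_rows:
  plan:
    - [[0.7, 0, 0.7, 0, 0, 0, 45], [0, 0, 0, 0, 0, 0, 45]]

```text
t: 25.25
ee_pos: [0.4688, -0.0091, 0.0451]
tcp_rot: [[0.12, 0.984, -0.128], [0.666, -0.176, -0.725], [-0.736, 0.001, -0.677]]
wrist_force: [-0.7, -0.4, -4.4]
gripper_width: 0.634
```

Call:
play_rows:
  plan:
    - [[0.5, 0, 0.5, 0, 0, 0, 45], [0, 0, 0, 0, 0, 0, 45]]

```text
t: 25.5
ee_pos: [0.4689, -0.009, 0.0448]
tcp_rot: [[0.12, 0.984, -0.128], [0.666, -0.176, -0.725], [-0.736, 0.002, -0.677]]
wrist_force: [-0.2, 0.3, -3.4]
gripper_width: 0.631
```

Call:
play_rows:
  plan:
    - [[0.5, 0, 0.5, 0, 0, 0, 45], [0, 0, 0, 0, 0, 0, 45]]

```text
t: 25.75
ee_pos: [0.4688, -0.0091, 0.0447]
tcp_rot: [[0.12, 0.984, -0.128], [0.666, -0.176, -0.725], [-0.736, 0.002, -0.676]]
wrist_force: [-1.0, 1.6, 2.7]
gripper_width: 0.628
```

```bash
python3 tilt.py 468 -9 90
```

```text
[-0.128 -0.725 -0.676]
top [-2.1000e-02  3.2000e-02  9.0069e+01] 210 1.78 [469.5  -6.3]
scene [2.9000e-02 6.0000e-02 9.0552e+01] 104 1.61 [473.   -2.9]
```

Call:
play_rows:
  plan:
    - [[0, 0, 0, 0, -0.1, 0, 45], [0, 0, 0, 0, -0.1, 0, 45], [0, 0, 0, 0, 0, 0, 45]]

```text
t: 26.42
ee_pos: [0.4687, -0.0098, 0.0451]
tcp_rot: [[0.116, 0.984, -0.132], [0.643, -0.176, -0.745], [-0.757, 0.002, -0.654]]
wrist_force: [-1.9, 1.9, 7.6]
gripper_width: 0.631
```

```bash
python3 tilt.py 468 -9 90
```

```text
[-0.132 -0.745 -0.654]
top [2.0000e-03 1.1000e-02 9.0025e+01] 206 1.73 [470.7  -6.1]
scene [1.2000e-02 4.3000e-02 9.1009e+01] 105 1.44 [472.9  -2.8]
```

Call:
play_rows:
  plan:
    - [[0, 0, 0, 0, 0, 0, 56], [0, 0, 0, 0, 0, 0, 60], [0, 0, 0, 0, 0, 0, 66], [0, 0, 0, 0, 0, 0, 75], [0, 0, 0, 0, 0, 0, 84], [0, 0, -15, 0, 0, 0, 84], [0, 0, -30, 0, 0, 0, 84], [0, 0, -45, 0, 0, 0, 84], [0, 0, -50, 0, 0, 0, 84]]

```text
t: 27.85
ee_pos: [0.4873, 0.0962, 0.1371]
tcp_rot: [[0.116, 0.984, -0.132], [0.646, -0.176, -0.743], [-0.754, 0.001, -0.657]]
wrist_force: [1.1, -0.8, -0.2]
gripper_width: 0.984
```

```bash
python3 look.py 12 250 80 450 230 220 180 420 330;python3 tilt.py 468 -9 90; python3 - <<'E'
from h import *
import cv2
E
```

```text
27.85 [487.2787  96.1798 137.0582] yang -10.111575454783894 z [-0.1317 -0.7426 -0.6566] [-21.3644  42.9407 -25.6888  80.682   42.1643 104.7584 -63.9001] [ 1.1207 -0.7981 -0.2213] 0.9840767274116587
scene scale 4.0
[184. 153.] 475 152.8 148 [ 558.9 -436.1   54.4   38.2   19.6] 0.1508
[228. 168.] 1015 153.2 531 [ 527.8 -273.4  149.6   58.2  -80.7] 0.1506
[322. 214.] 183 94.1 176 [472.3  -3.8  53.3  35.1 -11.9] 0.0909
top scale 4.0
[544. 221.] 477 153.1 444 [ 554.2 -441.    55.4   36.8    8.1] 0.1493
[597. 220.] 131 56.5 103 [ 562.8 -595.9   46.3   14.7   83.9] 0.0529
[490. 232.] 474 153.4 444 [ 534.  -330.6   55.    37.3   10.2] 0.1499
[464. 238.] 508 153.5 452 [ 523.1 -275.4   55.3   37.8    9.4] 0.1496
[438. 243.] 513 153.5 461 [ 513.6 -221.2   55.3   37.3   10.6] 0.1497
[333. 267.] 417 93.7 395 [468.7  -5.9  55.8  34.3 -10.5] 0.09
[-0.123 -0.737 -0.664]
top [-2.0000e-02  1.8000e-02  8.9979e+01] 224 1.79 [469.1  -6.5]
scene [2.7000e-02 7.0000e-02 9.0495e+01] 104 1.49 [472.7  -3.1]
```

View pics/scene_12.png

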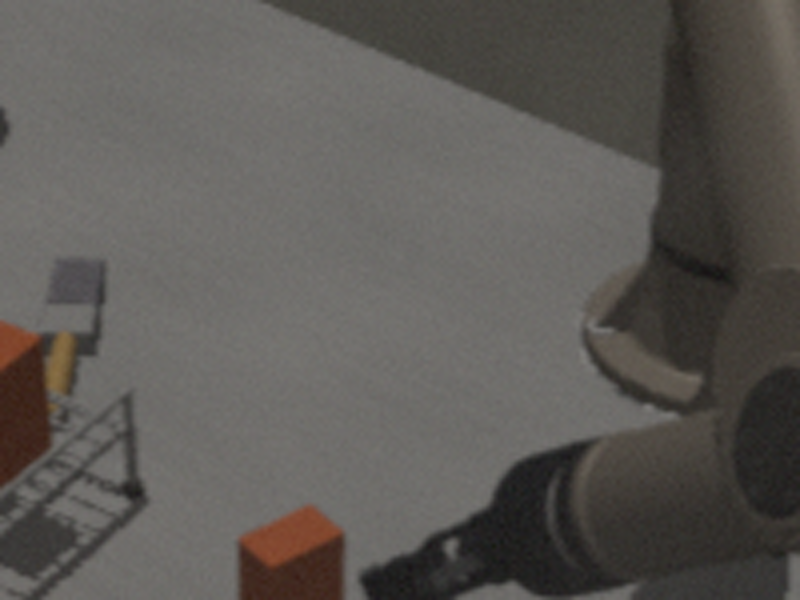

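```bash
python3 - <<'E'
from plant import r
from kin import *
p,M=st(r)
F=down(-10.4)
o=rows(p,M,line(p,M,[468.7,-5.9,220],F,11),84,da=.05); show(o); print(o[2].round(3))
E
```

```text
[[[-12.0,-0.0,2.0,0.0,0.55,0.0,84],
[-12.0,-0.0,1.0,0.0,0.55,0.0,84],
[-12.0,-0.0,-0.0,0.0,0.55,0.0,84],
[-12.0,-0.0,-1.0,0.0,0.6,0.0,84],
[-11.0,-0.0,-2.0,0.0,0.55,0.0,84],
[-12.0,-0.0,-3.0,0.0,0.55,0.0,84],
[-12.0,-0.0,-3.0,0.0,0.55,0.0,84],
[-11.0,-0.0,-5.0,0.0,0.55,0.0,84],
[-10.0,-0.0,-5.0,0.0,0.55,0.0,84],
[-11.0,-0.0,-6.0,0.0,0.6,0.0,84],
[-9.0,-0.0,-7.0,0.0,0.55,0.05,84]]]
[469.   -5.7 219.7]
max 12.0 0.6
[[ 0.184  0.983  0.001]
 [ 0.983 -0.184  0.001]
 [ 0.001  0.    -1.   ]]
```

Call:
play_rows:
  plan:
    - [[-12, 0, 2, 0, 0.55, 0, 84], [-12, 0, 1, 0, 0.55, 0, 84], [-12, 0, 0, 0, 0.55, 0, 84], [-12, 0, -1, 0, 0.6, 0, 84], [-11, 0, -2, 0, 0.55, 0, 84], [-12, 0, -3, 0, 0.55, 0, 84], [-12, 0, -3, 0, 0.55, 0, 84], [-11, 0, -5, 0, 0.55, 0, 84], [-10, 0, -5, 0, 0.55, 0, 84], [-11, 0, -6, 0, 0.6, 0, 84], [-9, 0, -7, 0, 0.55, 0.05, 84], [0, 0, 0, 0, 0, 0, 84]]

```text
t: 29.75
ee_pos: [0.4688, -0.0084, 0.2197]
tcp_rot: [[0.191, 0.982, 0.001], [0.982, -0.191, 0.001], [0.001, 0.001, -1.0]]
wrist_force: [-0.3, -0.2, 0.1]
gripper_width: 0.986
```

```bash
python3 look.py 13 250 130 450 280 220 180 420 330; python3 - <<'E'
from plant import r
from kin import *
p,M=st(r)
F=down(-10.4)
o=rows(p,M,line(p,M,[468.7,-5.9,53],F,7),84,dp=.5,da=.02); show(o)
E
```

```text
29.75 [468.7566  -8.4015 219.7057] yang -10.997464818188673 z [ 0.0013  0.0011 -1.    ] [ 26.1669   9.9175 -31.239   96.4929   5.246   74.9877 -17.0438] [-0.3369 -0.1919  0.079 ] 0.985749660392503
scene scale 4.0
[184. 153.] 452 152.8 143 [ 557.2 -437.5   57.1   39.    16.5] 0.1509
[229. 169.] 1090 152.9 538 [ 526.6 -273.2  146.8   58.7  -80.5] 0.1505
[321. 214.] 142 94.1 141 [472.4  -4.5  54.5  29.2  -6.4] 0.0912
top scale 4.0
[544. 221.] 478 152.9 454 [ 554.  -440.    55.2   36.5    9.1] 0.1493
[597. 220.] 132 56.5 97 [ 561.4 -596.3   44.6   12.1   84. ] 0.0528
[490. 232.] 473 153.6 441 [ 533.8 -330.3   55.4   36.4    8.5] 0.1498
[464. 238.] 509 153.1 459 [ 523.1 -275.8   55.2   36.6    9.9] 0.1496
[438. 243.] 515 153.4 459 [ 513.3 -221.    55.6   36.5   10.1] 0.1498
[[[-0.5,0.0,24.0,-0.0,-0.0,-0.0,84],
[-0.0,0.0,23.5,-0.0,-0.0,-0.0,84],
[-0.5,0.0,24.0,-0.0,-0.0,-0.0,84],
[-0.5,0.0,23.5,-0.0,-0.02,-0.02,84],
[-0.0,0.5,24.0,-0.0,0.0,0.0,84],
[-0.5,-0.0,23.5,-0.0,0.0,0.0,84],
[-0.0,-0.0,24.0,-0.0,-0.0,0.0,84]]]
[468.9  -5.8  52.8]
max 24.0 0.02
```

View pics/scene_13.png

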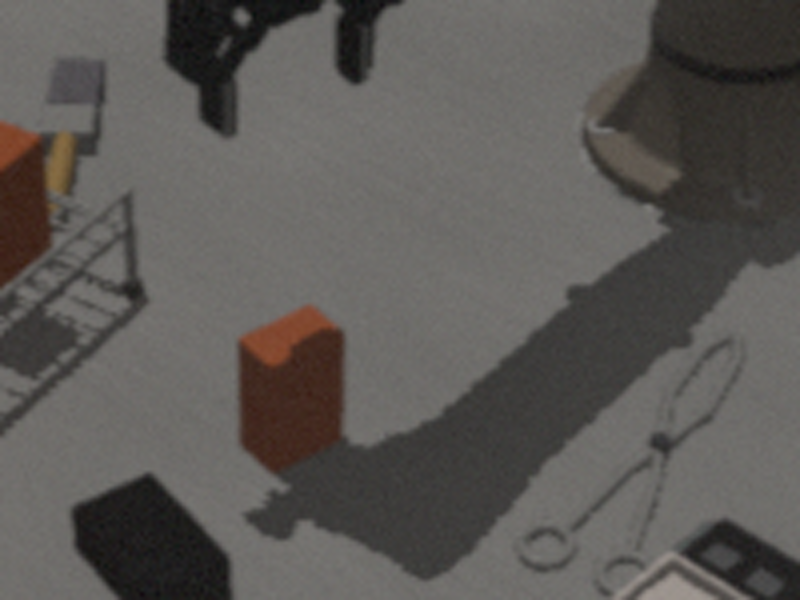

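```bash
python3 - <<'E'
from plant import r
from kin import *
for i in range(2):
    p,M=st(r);print(p,np.degrees(np.arctan2(M[1,1],M[0,1])),M[:,2].round(4)); r.read_camera("top")
F=down(-10.4)
o=rows(p,M,line(p,M,[468.7,-5.9,53],F,7),84,dp=.5,da=.02); show(o)
E
```

```text
[468.711995    -4.07502718 219.29160112] -10.545660165921449 [ 4.0e-04  3.1e-03 -1.0e+00]
[468.82565475  -3.07284499 219.26291839] -10.41883620585262 [ 4.0e-04  3.6e-03 -1.0e+00]
[[[-0.5,0.0,24.0,-0.0,-0.0,-0.0,84],
[-0.5,0.0,23.5,-0.0,-0.0,-0.0,84],
[-0.5,0.0,24.0,-0.0,-0.02,-0.0,84],
[-0.5,0.0,23.5,-0.0,0.0,-0.0,84],
[-0.5,0.5,24.0,-0.0,0.0,-0.0,84],
[-0.0,-0.0,23.5,-0.0,-0.0,-0.0,84],
[-0.5,-0.0,24.0,-0.0,-0.0,-0.0,84]]]
[468.8  -5.8  52.8]
max 24.0 0.02
```

Call:
play_rows:
  plan:
    - [[0, 0, 30, 0, 0, 0, 84], [0, 0, 30, 0, 0, 0, 84], [0, 0, 0, 0, 0, 0, 84], [0, 0, 0, 0, 0, 0, 84]]

```text
t: 30.45
ee_pos: [0.4703, -0.0029, 0.1608]
tcp_rot: [[0.18, 0.984, 0.003], [0.984, -0.18, 0.004], [0.004, 0.003, -1.0]]
wrist_force: [0.1, 0.0, 0.3]
gripper_width: 0.983
```

```bash
python3 - <<'E'
from plant import r
from kin import *
F=down(-10.4)
for i in range(3):
    p,M=st(r);print(r.get_obs()['t'],p,np.degrees(np.arctan2(M[1,1],M[0,1])),M[:,2].round(4), r.get_obs()['qd'].round(2)); r.read_camera("top")
o=rows(p,M,line(p,M,[468.7,-5.9,53],F,5),84,dp=.5,da=.02); show(o)
E
```

```text
30.45 [470.29764283  -2.91139203 160.77198701] -10.395652378261886 [ 0.0033  0.0038 -1.    ] [ 0.45 -0.81  0.21 -1.11 -0.05 -0.25  0.06]
30.5 [470.70811803  -3.15053826 161.1813264 ] -10.422863678035633 [ 0.0044  0.0036 -1.    ] [ 0.39 -0.43  0.08 -0.42  0.13 -0.14 -0.02]
30.55 [470.79942158  -3.42162678 161.32434226] -10.453571497003244 [ 0.0048  0.0034 -1.    ] [ 0.33 -0.36  0.21  0.03  0.   -0.18  0.07]
[[[-0.5,-0.5,21.5,0.0,-0.0,-0.0,84],
[-1.0,-0.5,22.0,0.02,-0.02,-0.0,84],
[-0.5,-0.0,21.5,-0.0,0.0,-0.0,84],
[-0.5,-0.5,21.5,0.0,-0.0,-0.0,84],
[-0.5,-0.5,22.0,0.0,-0.02,-0.0,84]]]
[468.6  -5.8  52.8]
max 22.0 0.02
```

Call:
play_rows:
  plan:
    - [[-0.5, -0.5, 21.5, 0, 0, 0, 84], [-0.5, -0.5, 22, 0, 0, 0, 84], [-0.5, -0.5, 21.5, 0, 0, 0, 84], [0, 0, 21.5, 0, 0, 0, 84], [0, 0, 14, 0, 0, 0, 84], [0, 0, 8, 0, 0, 0, 84], [0, 0, 0, 0, 0, 0, 84], [0, 0, 0, 0, 0, 0, 84]]

```text
t: 31.6
ee_pos: [0.4689, -0.0048, 0.0522]
tcp_rot: [[0.182, 0.983, 0.004], [0.983, -0.182, 0.003], [0.004, 0.003, -1.0]]
wrist_force: [0.0, 0.7, 0.8]
gripper_width: 0.981
```

```bash
python3 look.py 14 250 130 450 280 220 180 420 330
```

```text
31.6 [468.8766  -4.7739  52.1784] yang -10.510607870390885 z [ 0.0038  0.0034 -1.    ] [ 22.9892  19.9916 -29.6535 110.4663  12.1055  52.3783 -23.0881] [0.0439 0.7229 0.8054] 0.9814372450659148
scene scale 4.0
[184. 153.] 458 152.0 152 [ 556.5 -436.6   58.6   37.7   14.5] 0.1504
[228. 168.] 1050 152.9 530 [ 527.1 -274.6  149.1   58.7  -79.6] 0.1507
[248. 191.] 94 117.6 9 [ 538.6 -204.    18.2    9.8  -41.2] 0.1142
top scale 4.0
[543. 221.] 477 153.0 453 [ 553.9 -440.4   55.    36.4    9.4] 0.1493
[597. 220.] 131 56.5 96 [ 561.7 -595.9   44.4   12.2   83.7] 0.0532
[490. 232.] 475 153.5 446 [ 533.8 -330.1   55.2   35.8    8.7] 0.1496
[464. 238.] 507 153.1 458 [ 523.2 -275.8   55.3   36.6    9.3] 0.1497
[438. 243.] 513 153.5 457 [ 513.3 -220.6   55.7   36.4   10. ] 0.1501
```

View pics/scene_14.png

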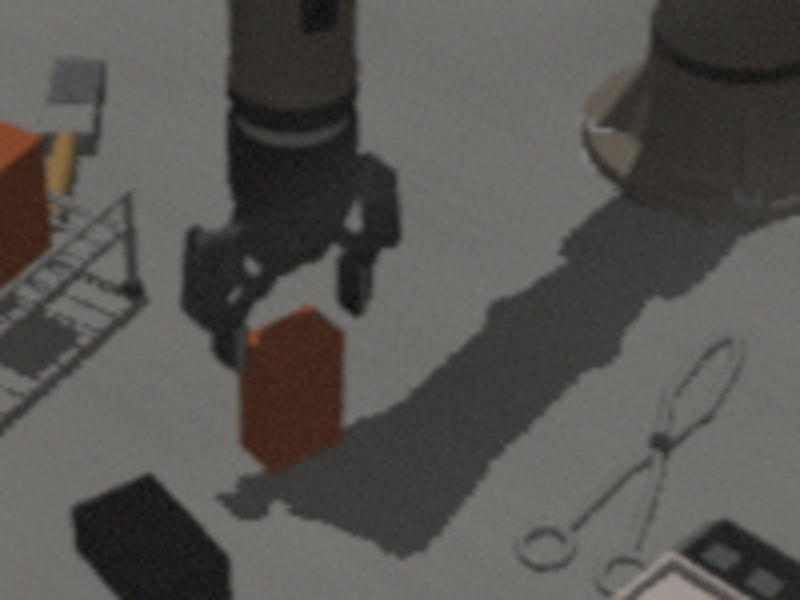

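Straddled well. Fix the 0.25° tilt slightly and close.

Call:
play_rows:
  plan:
    - [[-1, 0, 0, 0.02, -0.03, 0, 75], [0, 0, 0, 0, 0, 0, 66], [0, 0, 0, 0, 0, 0, 60], [0, 0, 0, 0, 0, 0, 55], [0, 0, 0, 0, 0, 0, 45], [0, 0, 0, 0, 0, 0, 45], [0, 0, 0, 0, 0, 0, 45]]

```text
t: 32.58
ee_pos: [0.4683, -0.0058, 0.0521]
tcp_rot: [[0.182, 0.983, -0.001], [0.983, -0.182, -0.0], [-0.0, -0.0, -1.0]]
wrist_force: [-0.3, 0.9, 6.2]
gripper_width: 0.648
```

Call:
play_rows:
  plan:
    - [[0, 0, -5, 0, 0, 0, 45], [0, 0, -15, 0, 0, 0, 45], [0, 0, -35, 0, 0, 0, 45], [0, 0, -40, 0, 0, 0, 45], [0, 0, -40, 0, 0, 0, 45], [0, 0, -40, 0, 0, 0, 45], [0, 0, -35, 0, 0, 0, 45], [0, 0, 0, 0, 0, 0, 45]]

```text
t: 33.58
ee_pos: [0.47, -0.0053, 0.2643]
tcp_rot: [[0.182, 0.983, 0.005], [0.983, -0.182, -0.0], [0.001, 0.005, -1.0]]
wrist_force: [1.3, 0.2, -3.9]
gripper_width: 0.651
```

```bash
python3 - <<'E'
from plant import r
from kin import *
o=r.get_obs(); print(o['t'],o['wrist_force'],o['gripper_width'])
p,M=st(r); print(p,M[:,2])
F=down(10.5)
tx,ty=543.8,-385.6
w=[];N=18
b0=np.degrees(np.arctan2(p[1],p[0]));r0=np.hypot(p[0],p[1]);b1=np.degrees(np.arctan2(ty,tx));r1=np.hypot(tx,ty)
sl=Slerp([0,1],R.from_matrix([M,F]))
for i in range(1,N+1):
    s=i/N; b=np.radians(b0+(b1-b0)*s); rr=r0+(r1-r0)*s; z=p[2]+(270-p[2])*s
    w.append(([rr*np.cos(b),rr*np.sin(b),z],sl(s).as_matrix()))
o=rows(p,M,w,45,da=.02); show(o); print(o[2].round(3),F.round(3))
E
```

```text
33.575 [ 1.2771671   0.19466303 -3.88405791] 0.6514617874662565
[470.0313735   -5.28380465 264.32773724] [ 5.40502344e-03 -3.98768121e-04 -9.99985313e-01]
[[[-14.0,13.0,-0.0,0.0,0.0,-0.14,45],
[-15.0,13.0,-1.0,0.0,0.0,-0.16,45],
[-17.0,11.0,0.0,0.0,0.0,-0.14,45],
[-17.0,11.0,-0.0,0.0,0.0,-0.14,45],
[-18.0,10.0,-0.0,0.02,0.0,-0.14,45],
[-19.0,9.0,-1.0,-0.0,0.0,-0.16,45],
[-20.0,8.0,0.0,-0.0,0.0,-0.14,45],
[-20.0,6.0,-0.0,-0.0,0.0,-0.14,45],
[-21.0,6.0,-0.0,-0.0,0.0,-0.16,45],
[-22.0,4.0,-1.0,0.0,0.0,-0.14,45],
[-22.0,2.0,-0.0,0.0,0.0,-0.14,45],
[-23.0,2.0,-0.0,0.0,0.0,-0.14,45],
[-23.0,-0.0,-1.0,0.0,0.0,-0.16,45],
[-24.0,-2.0,-0.0,0.0,0.0,-0.14,45],
[-23.0,-3.0,-0.0,0.02,0.0,-0.14,45],
[-24.0,-4.0,-1.0,-0.0,0.0,-0.16,45],
[-24.0,-6.0,0.0,-0.0,0.0,-0.14,45],
[-23.0,-8.0,-0.0,-0.0,0.0,-0.14,45]]]
[ 543.4 -385.3  269.8]
max 24.0 0.16
[[-0.182  0.983 -0.   ]
 [ 0.983  0.182 -0.   ]
 [-0.    -0.    -1.   ]] [[-0.182  0.983  0.   ]
 [ 0.983  0.182  0.   ]
 [ 0.     0.    -1.   ]]
```

Call:
play_rows:
  plan:
    - [[-14, 13, 0, 0, 0, -0.14, 45], [-15, 13, -1, 0, 0, -0.16, 45], [-17, 11, 0, 0, 0, -0.14, 45], [-17, 11, 0, 0, 0, -0.14, 45], [-18, 10, 0, 0.02, 0, -0.14, 45], [-19, 9, -1, 0, 0, -0.16, 45], [-20, 8, 0, 0, 0, -0.14, 45], [-20, 6, 0, 0, 0, -0.14, 45], [-21, 6, 0, 0, 0, -0.16, 45], [-22, 4, -1, 0, 0, -0.14, 45], [-22, 2, 0, 0, 0, -0.14, 45], [-23, 2, 0, 0, 0, -0.14, 45]]

```text
t: 35.08
ee_pos: [0.5473, -0.2428, 0.2614]
tcp_rot: [[-0.061, 0.998, -0.009], [0.998, 0.061, 0.002], [0.003, -0.009, -1.0]]
wrist_force: [0.4, 0.6, -5.1]
gripper_width: 0.65
```

Call:
play_rows:
  plan:
    - [[-23, 0, -1, 0, 0, -0.16, 45], [-24, -2, 0, 0, 0, -0.14, 45], [-23, -3, 0, 0.02, 0, -0.14, 45], [-24, -4, -1, 0, 0, -0.16, 45], [-24, -6, 0, 0, 0, -0.14, 45], [-23, -8, 0, 0, 0, -0.14, 45], [0, 0, 0, 0, 0, 0, 45], [0, 0, 0, 0, 0, 0, 45]]

```text
t: 36.08
ee_pos: [0.5413, -0.3842, 0.2644]
tcp_rot: [[-0.182, 0.983, -0.009], [0.983, 0.182, 0.003], [0.005, -0.008, -1.0]]
wrist_force: [0.7, 0.6, -4.3]
gripper_width: 0.647
```

```bash
python3 look.py 15 120 70 330 270 400 150 600 300; python3 - <<'E'
from plant import r
from kin import *
p,M=st(r)
F=down(10.5)
o=rows(p,M,line(p,M,[543.8,-385.6,138],F,6),45,dp=.5,da=.02); show(o)
E
```

```text
36.075 [ 541.2583 -384.2416  264.3752] yang 10.515298221941805 z [-0.0092  0.0033 -1.    ] [ 46.5587  33.7227 -24.7531  57.3925  13.5085  91.9033  36.4152] [ 0.7167  0.6263 -4.3142] 0.6467684457661176
scene scale 3.0
[193. 111.] 719 303.3 128 [ 542.3 -381.9   54.5   38.6    3.9] 0.3025
[184. 154.] 515 152.0 150 [ 557.6 -438.7   56.8   35.5   12.3] 0.1502
[232. 173.] 1184 152.7 414 [ 528.  -272.5  144.6   53.6  -78.3] 0.1506
top scale 4.0
[543. 220.] 426 305.5 417 [ 541.9 -380.7   53.5   29.6   13.7] 0.3025
[491. 232.] 412 153.5 398 [ 533.9 -330.4   52.5   35.3   10.3] 0.1496
[464. 237.] 452 153.7 424 [ 523.5 -275.8   54.5   35.8   10.3] 0.15
[438. 243.] 504 153.2 461 [ 513.3 -220.9   56.1   37.2   11.4] 0.1498
[[[-0.5,0.5,21.5,-0.0,-0.0,0.0,45],
[-0.5,0.5,21.0,-0.02,-0.0,0.0,45],
[-0.5,0.0,21.5,-0.0,-0.02,0.0,45],
[-0.0,0.5,21.0,-0.02,0.0,0.0,45],
[-0.5,0.5,21.5,-0.0,0.0,0.0,45],
[-0.5,0.0,21.0,-0.02,-0.0,0.02,45]]]
[ 543.8 -385.8  138.1]
max 21.5 0.02
```

View pics/scene_15.png

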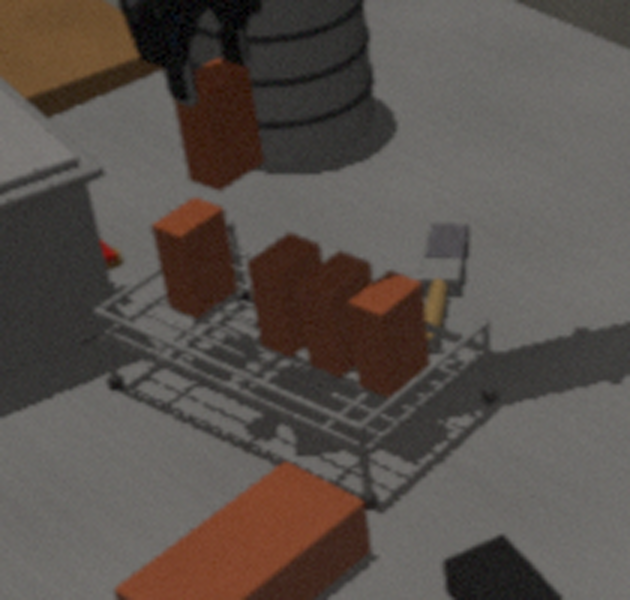

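Call:
play_rows:
  plan:
    - [[-1.5, 0.5, 21.5, -0.02, 0, 0, 45], [-1, 0.5, 21, -0.02, 0, 0, 45], [-1, 0.5, 21, -0.02, 0, 0, 45], [0, 0.5, 21, 0, 0, 0, 45], [0, 0, 20, 0, 0, 0, 45], [0, 0, 12, 0, 0, 0, 45], [0, 0, 6, 0, 0, 0, 45], [0, 0, 0, 0, 0, 0, 45]]

```text
t: 37.17
ee_pos: [0.544, -0.3886, 0.1439]
tcp_rot: [[-0.182, 0.983, 0.001], [0.983, 0.182, 0.001], [0.001, 0.002, -1.0]]
wrist_force: [0.4, 0.4, -3.7]
gripper_width: 0.644
```

```bash
python3 look.py 16 120 70 330 270 400 150 600 300; python3 ff.py "[(516,-218),(525,-274),(535,-331),(545,-386),(555,-440)]" "[150,150,150,178,150]"
```

```text
37.175 [ 544.0136 -388.611   143.8735] yang 10.46670434415424 z [ 0.0014  0.0014 -1.    ] [ 48.2134  36.1966 -24.4185  70.4527  14.4441  76.2693  35.0672] [ 0.4203  0.4439 -3.6943] 0.6443761747905866
scene scale 3.0
[215. 165.] 2007 177.8 104 [ 550.2 -381.8   62.2   32.4   13.9] 0.1824
top scale 4.0
[521. 225.] 290 185.9 285 [ 543.8 -383.    53.4   25.8   13. ] 0.1821
[491. 232.] 420 153.2 410 [ 534.  -330.    54.8   34.3   10.8] 0.1495
[464. 237.] 475 153.1 450 [ 523.3 -276.1   54.8   36.5   10.4] 0.1495
[438. 243.] 516 153.3 459 [ 513.4 -221.2   55.6   38.     8.4] 0.1495
(516, -218) nb,nl 160 217 u,v faces 494.0 -294.2 expect 496.1 -290.4 yaw 12.2 10.5
(525, -274) nb,nl 149 109 u,v faces 493.3 -350.3 expect 494.8 -347.1 yaw 10.9 10.8
(535, -331) nb,nl 129 109 u,v faces 493.7 -406.6 expect 494.2 -405.0 yaw 9.4 11.3
(545, -386) nb,nl 147 155 u,v faces 494.3 -465.1 expect 494.0 -460.9 yaw 14.9 11.2
(555, -440) nb,nl 117 42 u,v faces 493.6 -518.7 expect 494.0 -515.8 yaw 8.9 22.4
```

View pics/scene_16.png

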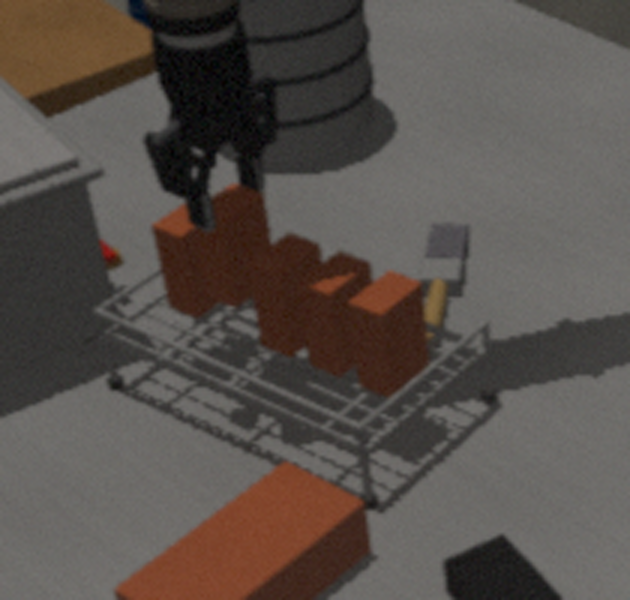

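Call:
play_rows:
  plan:
    - [[1.5, -0.5, 0, 0, 0, 0, 45], [1, 0, 4, 0, 0, 0, 45], [0, 0, 9, 0, 0, 0, 45], [0, 0, 9, 0, 0, 0, 45], [0, 0, 4, 0, 0, 0, 45], [0, 0, 0, 0, 0, 0, 45]]

```text
t: 38.22
ee_pos: [0.5426, -0.3863, 0.117]
tcp_rot: [[-0.181, 0.983, 0.0], [0.983, 0.181, 0.002], [0.002, 0.001, -1.0]]
wrist_force: [0.2, -0.0, -4.7]
gripper_width: 0.646
```

```bash
python3 look.py 17 120 70 330 270 400 150 600 300; python3 ff.py "[(516,-218),(525,-274),(535,-331),(545,-386),(555,-440)]" "[150,150,150,156,150]"
```

```text
38.225 [ 542.5933 -386.2618  117.0118] yang 10.444535609317798 z [ 0.0003  0.0021 -1.    ] [ 48.2701  36.9707 -24.2329  73.0631  14.8336  73.0659  34.5129] [ 0.2478 -0.0168 -4.7306] 0.6457312198778171
scene scale 3.0
[216. 167.] 1930 153.8 601 [ 536.7 -328.1  258.6   58.9  -79.5] 0.1506
top scale 4.0
[515. 227.] 265 159.0 260 [ 542.6 -380.2   52.9   24.6   12.1] 0.1552
[491. 232.] 448 153.2 424 [ 534.2 -331.1   54.4   36.5   11.9] 0.1497
[464. 237.] 482 153.3 446 [ 523.3 -276.1   54.9   36.    10.5] 0.1497
[438. 243.] 517 154.3 450 [ 513.3 -221.    55.6   36.9   10. ] 0.1497
(516, -218) nb,nl 158 211 u,v faces 494.1 -294.2 expect 496.1 -290.4 yaw 12.0 10.6
(525, -274) nb,nl 144 112 u,v faces 493.2 -350.3 expect 494.8 -347.1 yaw 10.5 10.7
(535, -331) nb,nl 137 107 u,v faces 493.9 -406.6 expect 494.2 -405.0 yaw 10.3 12.2
(545, -386) nb,nl 118 112 u,v faces 493.8 -462.9 expect 494.0 -460.9 yaw 12.1 11.4
(555, -440) nb,nl 112 51 u,v faces 493.4 -518.8 expect 494.0 -515.8 yaw 8.4 24.3
```

Call:
play_rows:
  plan:
    - [[0.3, 0, 1.5, 0, 0, 0, 45], [0, 0, 1.2, 0, 0, 0, 45], [0, 0, 1, 0, 0, 0, 45], [0, 0, 0, 0, 0, 0, 45]]

```text
t: 39.02
ee_pos: [0.5428, -0.3861, 0.1139]
tcp_rot: [[-0.181, 0.983, 0.001], [0.983, 0.181, 0.002], [0.001, 0.001, -1.0]]
wrist_force: [0.6, 0.7, -4.7]
gripper_width: 0.644
```

Call:
play_rows:
  plan:
    - [[0, 0, 0.7, 0, 0, 0, 45], [0, 0, 0, 0, 0, 0, 45]]

```text
t: 39.28
ee_pos: [0.5429, -0.3862, 0.1134]
tcp_rot: [[-0.181, 0.983, 0.001], [0.983, 0.181, 0.001], [0.001, 0.002, -1.0]]
wrist_force: [0.6, -0.2, -4.4]
gripper_width: 0.65
```

Call:
play_rows:
  plan:
    - [[0, 0, 0.5, 0, 0, 0, 45], [0, 0, 0, 0, 0, 0, 45]]

```text
t: 39.52
ee_pos: [0.5429, -0.3861, 0.1129]
tcp_rot: [[-0.181, 0.983, 0.001], [0.983, 0.181, 0.001], [0.001, 0.002, -1.0]]
wrist_force: [0.3, 0.3, -4.3]
gripper_width: 0.648
```

Call:
play_rows:
  plan:
    - [[0, 0, 0.5, 0, 0, 0, 45], [0, 0, 0, 0, 0, 0, 45]]

```text
t: 39.78
ee_pos: [0.543, -0.3861, 0.1124]
tcp_rot: [[-0.181, 0.983, 0.001], [0.983, 0.181, 0.001], [0.001, 0.002, -1.0]]
wrist_force: [0.3, 0.8, -3.8]
gripper_width: 0.65
```

Call:
play_rows:
  plan:
    - [[0, 0, 0.5, 0, 0, 0, 45], [0, 0, 0, 0, 0, 0, 45]]

```text
t: 40.02
ee_pos: [0.543, -0.3862, 0.1124]
tcp_rot: [[-0.181, 0.983, 0.002], [0.983, 0.181, 0.001], [0.001, 0.002, -1.0]]
wrist_force: [-0.2, 0.2, -1.3]
gripper_width: 0.647
```

Call:
play_rows:
  plan:
    - [[0, 0, 0.5, 0, 0, 0, 45], [0, 0, 0, 0, 0, 0, 45]]

```text
t: 40.28
ee_pos: [0.5431, -0.3862, 0.1123]
tcp_rot: [[-0.181, 0.983, 0.002], [0.983, 0.181, 0.001], [0.0, 0.002, -1.0]]
wrist_force: [-1.8, -0.2, 2.7]
gripper_width: 0.647
```

Contact made. Release and retreat upward.

Call:
play_rows:
  plan:
    - [[0, 0, 0, 0, 0, 0, 58], [0, 0, 0, 0, 0, 0, 62], [0, 0, 0, 0, 0, 0, 70], [0, 0, 0, 0, 0, 0, 80], [0, 0, 0, 0, 0, 0, 80], [0, 0, -10, 0, 0, 0, 80], [0, 0, -25, 0, 0, 0, 80], [0, 0, -40, 0, 0, 0, 80], [0, 0, -50, 0, 0, 0, 80], [0, 0, -40, 0, 0, 0, 80], [0, 0, 0, 0, 0, 0, 80], [0, 0, 0, 0, 0, 0, 80]]

```text
t: 41.78
ee_pos: [0.5426, -0.3862, 0.2763]
tcp_rot: [[-0.182, 0.983, 0.001], [0.983, 0.182, 0.001], [0.001, 0.001, -1.0]]
wrist_force: [-0.3, -0.4, -0.9]
gripper_width: 0.938
```

```bash
python3 look.py 18 120 70 330 270 400 150 600 300; python3 ff.py "[(516,-218),(525,-274),(535,-331),(545,-386),(555,-440)]" "[150,150,150,150,150]"
```

```text
41.775 [ 542.5861 -386.1831  276.2811] yang 10.459651619332016 z [ 0.0011  0.0014 -1.    ] [ 46.6415  33.521  -24.8277  56.0496  13.3244  92.8367  36.6858] [-0.3282 -0.3718 -0.9064] 0.9377395957173832
scene scale 3.0
[214. 166.] 2017 152.6 718 [ 536.6 -329.3  261.3   60.4  -79.6] 0.1503
top scale 4.0
[544. 221.] 478 153.7 448 [ 554.  -440.5   55.    37.1    8.9] 0.1495
[518. 226.] 479 153.4 442 [ 544.6 -386.6   55.    36.4   10.3] 0.1495
[491. 232.] 433 153.1 420 [ 534.2 -331.3   52.8   35.5    9.5] 0.1496
[464. 237.] 451 153.3 443 [ 523.3 -276.3   54.9   36.6   10.8] 0.1498
[438. 242.] 507 153.4 456 [ 513.4 -221.    55.7   37.3   10.3] 0.1497
(516, -218) nb,nl 156 213 u,v faces 494.0 -294.2 expect 496.1 -290.4 yaw 11.8 10.2
(525, -274) nb,nl 144 103 u,v faces 493.2 -350.5 expect 494.8 -347.1 yaw 10.2 11.7
(535, -331) nb,nl 139 105 u,v faces 493.7 -406.5 expect 494.2 -405.0 yaw 9.4 10.9
(545, -386) nb,nl 137 90 u,v faces 494.2 -462.6 expect 494.0 -460.9 yaw 10.6 11.0
(555, -440) nb,nl 113 78 u,v faces 493.5 -518.6 expect 494.0 -515.8 yaw 9.6 12.1
```

View pics/scene_18.png

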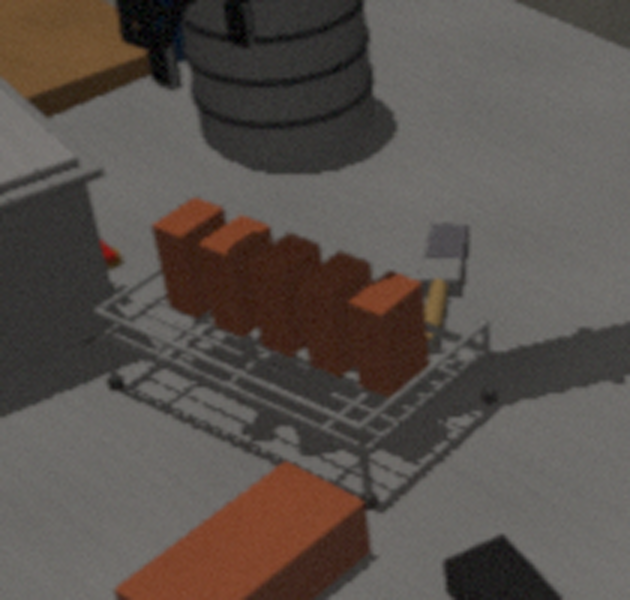

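View pics/top_18.png

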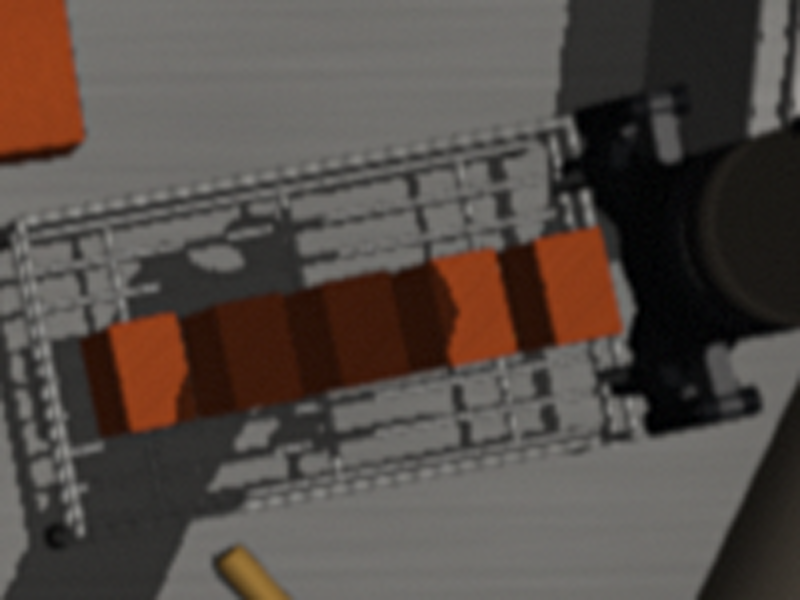

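All five back faces line up within about 1 mm, the spacing is even at 56 mm, and the gripper is clear. Handing in.

```bash
python3 -c "
from plant import r
print(r.finish_job())"
```

```text
the job is handed in; nothing more can be done
None
```

Both slices are back in the row on the rack and the job is handed in, at about 42 s of the 72 s allowed.

- **Pan slice:** I gripped it from above across its width and set it in the left empty place.
- **Lying slice:** I gripped it tilted, up-ended it on the open counter at about (0.469, -0.006), and left it standing alone for a few seconds. I then took it afresh from straight above and set it in the right empty place.
- **Setting down:** Each slice was lowered in steps of about 0.5 mm until the wrist force showed contact, then released. The highest wrist force I read was about 9 N.

**Last checks:**
- **Row line:** the back faces of all five agree within about 1 mm. The slices are all the same width, so their front edges are in line too.
- **Spacing:** about 56 mm between each, which leaves about 20 mm of clear air.
- **Upright:** all five tops read 150 mm.
- **Direction:** all read about 10°, with 1–2° of measurement scatter.
- **Neighbours:** the three original slices measured in the same places as before, within about 1 mm.
- **Gripper:** open and well clear above the row.

**Disagreements:**
- The two cameras differed by about 3 mm in absolute position, so I aligned the slices to their neighbours within one camera.
- The lying slice slipped in the jaws by 4–7° during the up-ending. I measured this and corrected it to within about 1° by the overhead camera before release. The scene camera read more lean there, from few points.

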